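Snap the lids onto the tooth-tablet pots in the tray press

ROBOT

A 6-joint arm with a two-finger parallel gripper is mounted at the origin on the work surface. World frame = base frame: x ahead of the robot, y to its left, z up, the work surface at z = 0. Lengths are in m, angles in degrees, forces in N, time in s.
With the tool pointing down it reaches from about 0.4 to 0.825 m from the base axis. Payload 7 kg.
Tool frame: the origin (TCP) lies where the fingers leave the gripper's body, on its centre line; the fingertips stand 66 mm ahead of it and the grasp point (between the pads) lies 47 mm ahead of it; z points along the fingers, y is the line along which they close (so a half turn about z gives the same grasp; the last joint's range is limited). The gripper opens to 88 mm and grips with 3 to 60 N. Pads are 19 mm wide; open, the fingers measure 130 mm over their backs; the gripper's body (78 mm by 193 mm) begins 47 mm behind the grasp point.
Start: joints at [92.023, 20.546, 0.682, 0, -70.136, -16.507], TCP at [0.169, 0.654, 0.292] pointing down, gripper open.
Joint ranges: [-176.03, 176.03], [-82.01, 121.73], [-58.28, 71.71], [-173.87, 95.51], [-174.79, -0.11], [-173.66, 173.66]. Speed limits (degrees/s): [136.94, 136.94, 172.46, 180, 180, 180].

INTERFACE

Orientations are given as [roll, pitch, yaw] about the fixed x, y, z axes, in that order (R = Rz(yaw) Ry(pitch) Rx(roll)).
In Python, from station import robot gives the robot as it stands.
- The arm moves only by the shell command python3 -m inch 'ROWS'. ROWS is JSON, a list of rows, each an object with "xyz": the shift along the tool's x, y, z scaled (see below), a list of three; "rotation": the turn, a rotation vector about the tool's x, y, z scaled (see below), a list of three; "fingers": the finger opening in mm, from 0 to 87.6. In form: [{"xyz": [tx, ty, tz], "rotation": [wx, wy, wz], "fingers": fingers}, ...]. A call has 1 to 8 rows; each row shifts and turns the commanded pose from where the row before left it, along the tool's axes as they then stand; what a row does not reach is not made up. The controller multiplies each number of a shift by 50 mm and each number of a turn by 45 degrees. A row lasts 1/8 s, in which the tool goes at most 62.5 mm and 10.7 degrees, less where a joint would pass 70% of its speed; a pose out of reach is approached as far as the arm can. A call with a number of a shift or a turn outside -1 to 1 is refused whole. A call with a gripper value outside its range is refused whole. The fingers move at their own pace and stop on an object; the grip force is fixed at half the most. Time passes only in rows, so rows that do not move let the fingers close. It gives the time, the measured TCP pose, the force, the opening and the grip force at its end, in the units of the state.
- robot.sense(): the state, without advancing time (a new reading comes with each control period).
- robot.snapshot(name): name is "scene" or "top"; returns a dict with "color" (384x512x3 uint8, blue, green, red), "intrinsics" (3x3 intrinsics, pixels), "R" (3x3) and "t" (3): a world point X has camera coordinates R X + t. Camera axes: x right, y down, z forward; pixel columns grow to the right and rows downward; lengths in m; the calibration is good to about 2 mm. A picture is of the moment at which its call begins. There is no depth.
- robot.finish_job(): hands the job in; it is judged then, once.
The state is a dict: "time_s": time; "q": joint angles; "qvel": joint speeds; "effort": joint torques, N m; "position": TCP position; "tool_rot": TCP orientation; "wrist_force": force on the tool from outside, world axes, zero at the start; "moment": the same for the moment, N m; "width": opening from 0.0 (shut) to 1.0 (fully open); "grip_force": force on a finger pad.
Only numpy, scipy, OpenCV 4.12 (cv2) and the standard library are available. Lean on these libraries where they do the work, as an engineer would, in place of code of your own. Each camera call takes 0.05 s, during which the arm holds its last target. There are 200 camera calls.

TASK

Close the filled tooth-tablet pots: pull the press's loading tray out to its stop, stand every pot upright in it, one to a bay, slide the tray fully home, swing the lever down to its stop so that all the lids snap down, and let it spring back up. Then stand all the closed pots upright in the open grey travel case and leave the tray fully home and the lever up. Do not shift or knock over the toiletries and the mug standing around.

Things in the scene. Friction and masses are not known exactly. Their poses are not given: they have to be found in the camera images.
- pot_a: round brown cardboard pot with a flat metal press-in lid, 60 mm in diameter, 52 mm tall without the lid, 0.13 kg; origin at the centre of its underside, z up through the lid. It starts upright on the cart with the lid standing 8 mm proud: 67 mm tall in all, 59 mm once the lid is pressed home. All pots are alike; two or three are present
- pot_b: round brown cardboard pot with a flat metal press-in lid, 60 mm in diameter, 52 mm tall without the lid, 0.13 kg; origin at the centre of its underside, z up through the lid. It starts upright on the cart with the lid standing 8 mm proud: 67 mm tall in all, 59 mm once the lid is pressed home. All pots are alike; two or three are present
- pot_c: round brown cardboard pot with a flat metal press-in lid, 60 mm in diameter, 52 mm tall without the lid, 0.13 kg; origin at the centre of its underside, z up through the lid. It starts upright on the cart with the lid standing 8 mm proud: 67 mm tall in all, 59 mm once the lid is pressed home. All pots are alike; two or three are present
- lid_a (a joint): press-in lid of pot_a, m: 0 = standing 8 mm proud as found, 0.008 = snapped down. It moves only under about 8 N and stays where pressed
- lid_b (a joint): press-in lid of pot_b, m: 0 = standing 8 mm proud as found, 0.008 = snapped down. It moves only under about 8 N and stays where pressed
- lid_c (a joint): press-in lid of pot_c, m: 0 = standing 8 mm proud as found, 0.008 = snapped down. It moves only under about 8 N and stays where pressed
- press: grey bench lever press, 310 mm wide (y), 270 mm tall, fixed to the cart; origin on the cart surface under the platen's centre, -x is its front, z up. Guide columns at y = +-135 mm, crosshead and rack 190 to 270 mm up, platen front at x = -38 mm. The platen (76 x 250 mm) hangs 107 mm above the cart, comes down 23.5 mm with the lever and presses all three bays at once
- lever (a joint): press lever, rad: 0 = up at rest (arm 35 degrees above level, leaning to the robot), grows as the grip is swung down towards the robot, 1.05 = stop (arm 25 degrees below level). A spring returns it; the grip needs about 3 N at the top and up to 12 N at the stop
- lever_grip (a point): middle of the lever's black cylindrical cross grip, 26 mm thick, 90 mm long along the press's y, 190 mm from the pivot axis (which runs along y through x = 35, z = 207 mm in the press frame), at y = -238 mm (right side); about 316 mm above the cart at rest, 127 mm at the stop. Can be pushed down from above
- tray (a joint): loading tray of the press, m: 0 = fully home under the platen, 0.13 = pulled out (towards the press's -x) to its stop. Runs with about 1.5 N of friction and stays where left
- tray_mid (a point): centre of the tray's floor (the middle bay), 24 mm above the cart, axes as the press. Three open bays side by side along y at -74, 0 and +74 mm, each 70 x 70 mm with walls reaching 12 mm above the floor; with the tray home the bays are under the platen and cannot be reached from above
- tray_handle (a point): middle of the tray's pull handle: round bar 10 mm thick and 90 mm long along y, 55 mm above the cart, 110 mm in front of tray_mid, with 65 mm of free space behind it; can be pinched from above
- case_in (a point): centre of the inner floor of the open grey silicone travel case (222 x 82 mm outside, long side along its x; inside 212 x 72 mm), 5 mm above the cart, walls reach 15 mm above this floor; z up. The case sticks to the cart. It takes three pots in a row along x, e.g. at -68, 0 and +68 mm
- brush_cup: blue plastic toothbrush cup, 76 mm across, 100 mm tall, with a toothbrush; bystander; origin under its centre
- soap_dish: stainless steel soap dish with soap, 95 x 125 x 24 mm; bystander; origin under its centre
- glass_jar: round glass jar with twist cap, 80 mm across, 103 mm tall; bystander; origin under its centre
- mug: white mug, 80 mm across, 90 mm tall; bystander; origin under its centre
There are look-alikes about, which are no part of the job. Leave any yellow look-alike of the pot_c alone.

How it is judged:
By the outcome, as a careful person would: the job done as asked, in the order asked, and still so for the second after the job is handed in, with the robot touching nothing.
Of pot_a, pot_b, pot_c only 2 to 3 are there at a start; the rules pass over those that are not, and their reading is None.
At some moment in a run one of pot_a, pot_b, pot_c may be knocked a few centimetres aside while the robot is not near it.
It also fails if it takes over 210 s, if anything falls off the work surface, if the arm or the gripper's body presses on something with over 40 N, if the wrist force passes 120 N, or if a joint passes its speed limit or range.

## Working session

There is one attempt and no reset: what is moved stays moved. The work goes in short steps, Python scripts to look and compute and a shell command to move; the robot and the scene stay as the last step left them, time stands still between calls to the robot, and variables do not carry over. Pictures are saved under pics/ and viewed, at most 14 in all, crops included, and the job is handed in when it is done.

```bash
ls; mkdir -p pics; python3 - <<'E'
from station import robot
import cv2
for n in("scene","top"):
    s=robot.snapshot(n); cv2.imwrite(f"pics/{n}0.png",s["color"]); print(n,s["intrinsics"],s["R"],s["t"])
print(robot.sense())
E
```

```text
pics
scene [[455.40815716   0.         259.68328303]
 [  0.         455.40815716 185.51532523]
 [  0.           0.           1.        ]] [[ 2.10611161e-01  9.77569811e-01  4.50355748e-04]
 [ 8.22942667e-01 -1.77049037e-01 -5.39832386e-01]
 [-5.27644109e-01  1.14065342e-01 -8.41772411e-01]] [-0.17011271 -0.31125568  1.73217357]
top [[375.07417366   0.         254.66191436]
 [  0.         375.07417366 191.08869434]
 [  0.           0.           1.        ]] [[ 0.06564976 -0.99783922 -0.0026455 ]
 [-0.97259587 -0.06339589 -0.22369227]
 [ 0.2230412   0.01725835 -0.97465623]] [0.01545612 0.58397942 1.11393319]
{'time_s': 0.1, 'q': array([ 9.20222621e+01,  2.05891705e+01,  6.39365454e-01, -1.87701718e-02,
       -7.01372132e+01, -1.65050659e+01]), 'qvel': array([-1.16961001e-02, -5.52329841e-02,  1.80980668e-01,  2.62875405e-02,
        1.44558806e-04, -2.13432005e-02]), 'effort': array([-9.91675188e-04, -5.84158945e+01,  2.93745804e+01,  7.01538876e+00,
        1.01248483e-02, -5.96942732e-05]), 'position': array([0.16875856, 0.65320772, 0.2912949 ]), 'tool_rot': array([ 1.79911554e+02, -7.80537413e-03, -1.44891887e+01]), 'wrist_force': array([ 0.24234684, -0.29803423, -0.04500315]), 'moment': array([ 0.02294828, -0.01538558,  0.04340432]), 'grip_force': 0.0, 'width': 0.997784259346296}
```

View pics/scene0.png

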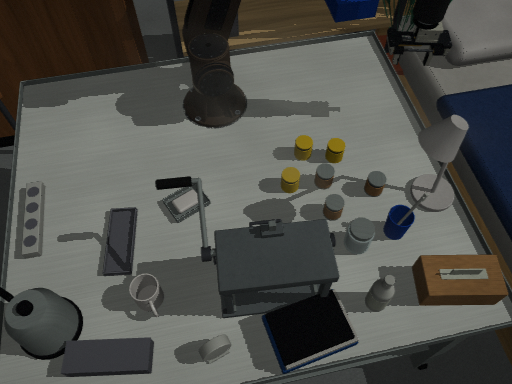

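View pics/top0.png

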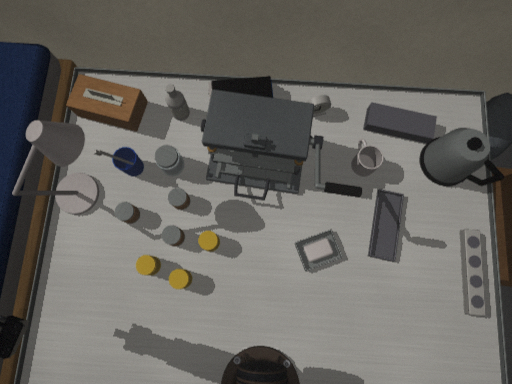

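The images show a press in the middle (top view about 255,150), with its tray handle at (252,185) and lever grip at (343,189). There are three grey-lid pots at (126,212), (178,198) and (173,236), and yellow look-alikes at (208,240), (147,265) and (179,279). The open case is at (387,225), and the soap dish at (320,250).

```bash
cat > h.py <<'E'
import numpy as np, cv2
from station import robot
from scipy.spatial.transform import Rotation as Ro
def pt(s,u,v,z):
    d=s["R"].T@np.linalg.solve(s["intrinsics"],[u,v,1]); c=-s["R"].T@s["t"]
    return c+d*(z-c[2])/d[2]
def px(s,X):
    p=s["intrinsics"]@(s["R"]@np.array(X)+s["t"]); return p[:2]/p[2]
def crop(s,x0,y0,x1,y1,k,name):
    c=cv2.resize(s["color"][y0:y1,x0:x1],None,fx=k,fy=k,interpolation=cv2.INTER_CUBIC)
    cv2.imwrite(name,cv2.convertScaleAbs(c,alpha=1.5,beta=15))
def need(xyz,yaw=None):
    "shift in units of 50 mm along tool axes to reach TCP xyz; turn about tool z in units of 45 deg"
    st=robot.sense(); R=Ro.from_euler("xyz",st["tool_rot"],degrees=True)
    d=R.inv().apply(np.array(xyz)-st["position"])/.05
    print("t",round(st["time_s"],2),"pos",st["position"].round(4),"rot",st["tool_rot"].round(2),"need",d.round(3))
    if yaw is not None:
        T=Ro.from_euler("xyz",[180,0,yaw],degrees=True)
        print("  rotvec/45",((R.inv()*T).as_rotvec(degrees=True)/45).round(3))
E
python3 - <<'E'
from h import *
s=robot.snapshot("top"); crop(s,100,80,420,290,2.5,"pics/t1.png")
s2=robot.snapshot("scene"); crop(s2,100,120,400,330,2.6,"pics/s1.png")
for n,(u,v),z in [("a",(126,212),.067),("b",(178,198),.067),("c",(173,236),.067),("case",(387,225),.02),("grip",(343,189),.316),("handle",(252,185),.055)]:
    print(n,pt(s,u,v,z).round(3))
E
```

```text
a [0.489 0.448 0.067]
b [0.544 0.292 0.067]
c [0.424 0.294 0.067]
case [ 0.509 -0.376  0.02 ]
grip [ 0.544 -0.168  0.316]
handle [0.604 0.064 0.055]
```

View pics/t1.png

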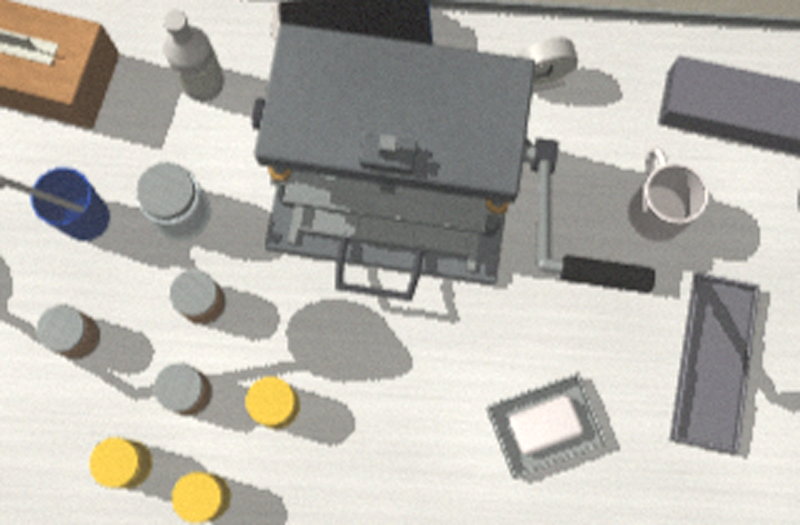

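View pics/s1.png

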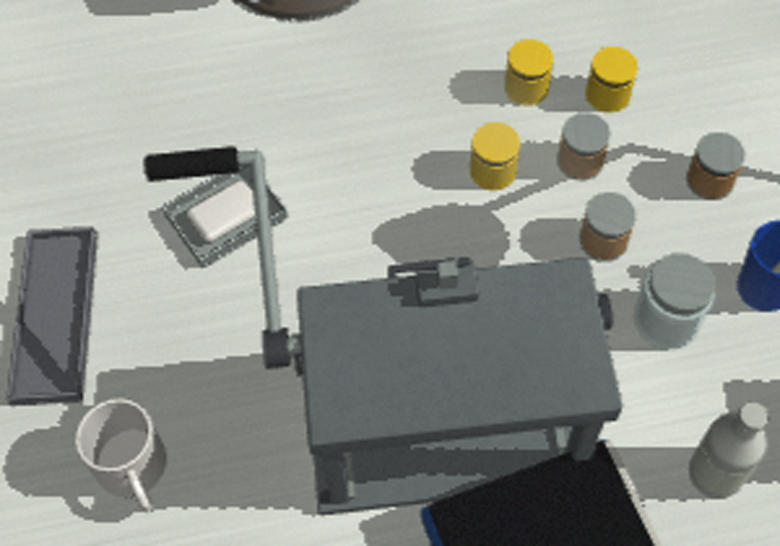

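Both crops show the parts clearly. The handle bar in the top crop runs (340,290)–(413,297), the grip (563,266)–(653,279), and the case corners are (697,276), (758,288), (742,455) and (672,440). Next I turn these into positions.

```bash
python3 - <<'E'
from h import *
t=robot.snapshot("top"); s=robot.snapshot("scene")
T=lambda p,z:pt(t,100+p[0]/2.5-.3,80+p[1]/2.5-.3,z)[:2].round(4)
S=lambda p,z:pt(s,100+p[0]/2.6-.3,120+p[1]/2.6-.3,z)[:2].round(4)
for n,a,b in [("a",(67,331),(719,154)),("b",(196,296),(610,214)),("c",(182,388),(586,134)),("jar",(168,190),(682,283))]:
    z=.103 if n=="jar" else .067; print(n,T(a,z),S(b,z))
h=[T(p,.055) for p in[(340,290),(413,297)]]; print("handle",h,np.mean(h,0))
g=[T(p,.316) for p in[(563,266),(653,279)]]; g2=[S(p,.316) for p in[(148,167),(237,158)]]; print("grip",g,g2,np.mean(g,0),np.mean(g2,0))
print("case",[T(p,.02) for p in[(697,276),(758,288),(742,455),(672,440)]],[S(p,.02) for p in[(29,229),(97,229),(83,402),(8,402)]])
print("xhead",[T(p,.27) for p in[(285,25),(535,62),(518,192),(260,158)]],[S(p,.27) for p in[(300,290),(590,260),(620,410),(312,445)]])
print("yellow",[T(p,.067) for p in[(271,400),(117,462),(199,496)]])
print("soap",T((550,425),.024),"mug",T((675,192),.09), "cup",T((62,195),.1))
# lid masks: colour segmentation
for n,im in(("top",t),("scene",s)):
    hsv=cv2.cvtColor(im["color"],cv2.COLOR_BGR2HSV)
    for p in ([(126,212),(178,198),(173,236)] if n=="top" else [(376,179),(334,202),(325,171)]): print(n,hsv[p[1],p[0]],hsv[p[1]+10,p[0]+10])
E
```

```text
a [0.4888 0.4465] [0.4936 0.4517]
b [0.5434 0.2914] [0.5479 0.294 ]
c [0.4277 0.2957] [0.43   0.2992]
jar [0.6684 0.3332] [0.6706 0.3352]
handle [array([0.5654, 0.1128]), array([0.5624, 0.0199])] [0.5639  0.06635]
grip [array([ 0.5484, -0.1231]), array([ 0.541 , -0.2117])] [array([ 0.5354, -0.21  ]), array([ 0.5433, -0.1234])] [ 0.5447 -0.1674] [ 0.53935 -0.1667 ]
case [array([ 0.622 , -0.3497]), array([ 0.611 , -0.4289]), array([ 0.3946, -0.4041]), array([ 0.4075, -0.3166])] [array([ 0.3923, -0.3995]), array([ 0.4099, -0.3174]), array([ 0.6341, -0.3484]), array([ 0.6163, -0.4314])]
xhead [array([0.8143, 0.1817]), array([ 0.7878, -0.0951]), array([ 0.6377, -0.0817]), array([0.6579, 0.1943])] [array([ 0.6758, -0.0858]), array([0.703 , 0.1963]), array([0.8568, 0.1785]), array([ 0.8305, -0.0998])]
yellow [array([0.4203, 0.1855]), array([0.334 , 0.3637]), array([0.3008, 0.2607])]
soap [ 0.4158 -0.1624] mug [ 0.7112 -0.3006] cup [0.6542 0.4653]
top [ 60   3 102] [170   8  91]
top [ 30   3 100] [20 16 93]
top [ 40   8 102] [20 16 98]
scene [70 18 84] [ 45  15 133]
scene [72 14 88] [ 47  14 130]
scene [72 15 86] [48 16 79]
```

```bash
python3 - <<'E'
from h import *
t=robot.snapshot("top"); crop(t,195,90,325,220,5,"pics/t2.png")
O=np.array([.6837,.0591]);a=np.radians(-5.2);Rm=np.array([[np.cos(a),-np.sin(a)],[np.sin(a),np.cos(a)]])
for p,z in [((-.11,-.045),.055),((-.11,.045),.055),((-.038,-.125),.107),((-.038,.125),.107),((-.12,-.238),.316)]:
    q=px(t,[*(O+Rm@p),z]); print(p,z,((q-[195,90]+.5)*5).round())
E
```

```text
(-0.11, -0.045) 0.055 [346. 533.]
(-0.11, 0.045) 0.055 [206. 511.]
(-0.038, -0.125) 0.107 [494. 421.]
(-0.038, 0.125) 0.107 [ 93. 361.]
(-0.12, -0.238) 0.316 [741. 500.]
```

View pics/t2.png

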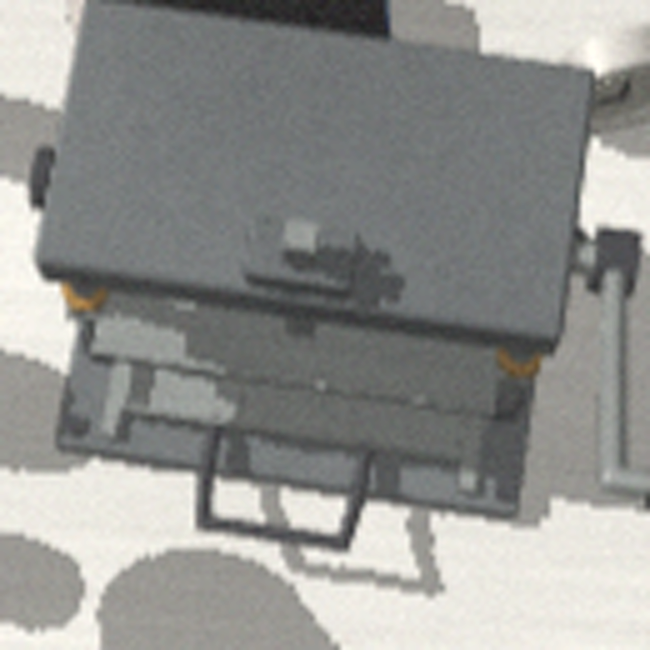

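The handle bar in this crop runs (200,524)–(347,543), about 7 mm nearer the robot than predicted, and the platen edge matches the prediction. I will hook behind the bar with closed fingers.

```bash
python3 - <<'E'
from h import *
t=robot.snapshot("top")
print(pt(t,254.4,152.4,.19),pt(t,249.2,196.2,.055))
need([.55,.07,.25],-5)
E
python3 -m inch 2>&1 | head -5
```

```text
[0.66723904 0.05963961 0.19      ] [0.56657992 0.06995615 0.055     ]
t 0.4 pos [0.1689 0.6534 0.292 ] rot [179.98  -0.   -14.49] need [10.3    9.39   0.843]
  rotvec/45 [ 0.    -0.    -0.211]
invalid input
```

```bash

python3 -m inch '[{"xyz":[0.7,0.64,0.05],"rotation":[0,0,0],"fingers":0},{"xyz":[0.8,0.73,0.06],"rotation":[0,0,0],"fingers":0},{"xyz":[0.8,0.73,0.06],"rotation":[0,0,0],"fingers":0},{"xyz":[0.8,0.73,0.06],"rotation":[0,0,0],"fingers":0},{"xyz":[0.8,0.73,0.06],"rotation":[0,0,0],"fingers":0},{"xyz":[0.8,0.73,0.06],"rotation":[0,0,0],"fingers":0},{"xyz":[0.8,0.73,0.06],"rotation":[0,0,0],"fingers":0},{"xyz":[0.8,0.73,0.06],"rotation":[0,0,0],"fingers":0}]'
python3 -m inch '[{"xyz":[0.8,0.73,0.06],"rotation":[0,0,0],"fingers":0},{"xyz":[0.8,0.73,0.06],"rotation":[0,0,0],"fingers":0},{"xyz":[0.8,0.73,0.06],"rotation":[0,0,0],"fingers":0},{"xyz":[0.8,0.73,0.06],"rotation":[0,0,0],"fingers":0},{"xyz":[0.8,0.72,0.06],"rotation":[0,0,0],"fingers":0},{"xyz":[0,0,0],"rotation":[0,0,-0.21],"fingers":0},{"xyz":[0,0,0],"rotation":[0,0,0],"fingers":0},{"xyz":[0,0,0],"rotation":[0,0,0],"fingers":0}]'
python3 - <<'E'
from h import *
need([.59,.067,.16],-5)
E
```

```text
time_s: 1.4
position: [0.4026, 0.2949, 0.269]
tool_rot: [-179.9, -0.0, -14.5]
wrist_force: [0.9, 0.3, 1.2]
width: 0.15
grip_force: 0.0
time_s: 2.4
position: [0.5499, 0.0705, 0.2538]
tool_rot: [-180.0, -0.0, -5.2]
wrist_force: [0.0, -0.1, 0.7]
width: 0.002
grip_force: 0.0
t 2.4 pos [0.5499 0.0705 0.2538] rot [-1.7999e+02 -1.0000e-02 -5.1900e+00] need [ 0.805 -0.003  1.877]
  rotvec/45 [-0.    -0.    -0.004]
```

```bash

python3 -m inch '[{"xyz":[0.4,0,0.7],"rotation":[0,0,0],"fingers":0},{"xyz":[0.4,0,0.7],"rotation":[0,0,0],"fingers":0},{"xyz":[0,0,0.8],"rotation":[0,0,0],"fingers":0},{"xyz":[0,0,0.8],"rotation":[0,0,0],"fingers":0},{"xyz":[0,0,0],"rotation":[0,0,0],"fingers":0}]'
python3 -m inch '[{"xyz":[-0.1,0,0],"rotation":[0,0,0],"fingers":0},{"xyz":[-0.2,0,0],"rotation":[0,0,0],"fingers":0},{"xyz":[-0.3,0,0],"rotation":[0,0,0],"fingers":0},{"xyz":[-0.4,0,0],"rotation":[0,0,0],"fingers":0},{"xyz":[-0.4,0,0],"rotation":[0,0,0],"fingers":0},{"xyz":[-0.4,0,0],"rotation":[0,0,0],"fingers":0},{"xyz":[-0.4,0,0],"rotation":[0,0,0],"fingers":0},{"xyz":[-0.1,0,0],"rotation":[0,0,0],"fingers":0}]'
python3 -m inch '[{"xyz":[-0.1,0,0],"rotation":[0,0,0],"fingers":0},{"xyz":[0,0,0],"rotation":[0,0,0],"fingers":0}]'
```

```text
time_s: 3.02
position: [0.5879, 0.0667, 0.1011]
tool_rot: [179.8, 0.3, -5.1]
wrist_force: [-0.6, 0.5, 0.4]
width: 0.008
grip_force: 0.0
time_s: 4.03
position: [0.474, 0.0767, 0.1046]
tool_rot: [-180.0, -0.0, -5.0]
wrist_force: [1.5, -2.6, 0.7]
width: 0.009
grip_force: 0.9
time_s: 4.28
position: [0.4701, 0.0771, 0.1037]
tool_rot: [180.0, 0.0, -5.0]
wrist_force: [0.7, 1.1, 0.1]
width: 0.004
grip_force: 0.0
```

```bash
for i in 1; do
python3 -m inch '[{"xyz":[-0.1,0,0],"rotation":[0,0,0],"fingers":0},{"xyz":[-0.1,0,0],"rotation":[0,0,0],"fingers":0},{"xyz":[0,0,0],"rotation":[0,0,0],"fingers":0}]'
python3 -m inch '[{"xyz":[-0.1,0,0],"rotation":[0,0,0],"fingers":0},{"xyz":[0,0,0],"rotation":[0,0,0],"fingers":0}]'
python3 -m inch '[{"xyz":[-0.1,0,0],"rotation":[0,0,0],"fingers":0},{"xyz":[0,0,0],"rotation":[0,0,0],"fingers":0}]'
python3 -m inch '[{"xyz":[-0.1,0,0],"rotation":[0,0,0],"fingers":0},{"xyz":[0,0,0],"rotation":[0,0,0],"fingers":0}]'
done
```

```text
time_s: 4.65
position: [0.4614, 0.0783, 0.1039]
tool_rot: [-180.0, -0.1, -5.0]
wrist_force: [6.8, -2.3, -2.6]
width: 0.009
grip_force: 3.5
time_s: 4.9
position: [0.4606, 0.0792, 0.1047]
tool_rot: [-179.9, -0.5, -4.9]
wrist_force: [28.5, -16.2, -17.6]
width: 0.001
grip_force: 15.2
time_s: 5.15
position: [0.4599, 0.0803, 0.1055]
tool_rot: [-179.7, -1.0, -4.8]
wrist_force: [52.0, -27.8, -32.7]
width: 0.005
grip_force: 26.9
time_s: 5.4
position: [0.4594, 0.0817, 0.1065]
tool_rot: [-179.6, -1.4, -4.7]
wrist_force: [75.1, -37.7, -46.9]
width: 0.006
grip_force: 38.3
```

The tray is at its stop, with TCP x at about 0.461. I back off, lift out, and look for the pots.

```bash

python3 -m inch '[{"xyz":[0.4,0,0],"rotation":[0,0,0],"fingers":0},{"xyz":[0.3,0,0],"rotation":[0,0,0],"fingers":0},{"xyz":[0,0,-0.5],"rotation":[0,0,0],"fingers":0},{"xyz":[0,0,-0.9],"rotation":[0,0,0],"fingers":0},{"xyz":[0,0,-0.9],"rotation":[0,0,0],"fingers":80},{"xyz":[0,0,-0.5],"rotation":[0,0,0],"fingers":80},{"xyz":[0,0,0],"rotation":[0,0,0],"fingers":80}]'
cat >> h.py <<'E'
def lids(s,name,zl,sx=.03,show=True):
    "brown-free grey disc blobs: return lid centroids as world xy at height zl, near the given pots area"
    b=cv2.GaussianBlur(s["color"],(3,3),0); hsv=cv2.cvtColor(b,cv2.COLOR_BGR2HSV)
    return hsv
E
python3 - <<'E'
from h import *
t=robot.snapshot("top"); cv2.imwrite("pics/raw1.png",t["color"])
crop(t,100,120,340,300,3.3,"pics/t3.png")
need([.49,.45,.2],-5)
E
```

```text
time_s: 6.28
position: [0.4807, 0.0768, 0.2455]
tool_rot: [-179.9, -0.2, -5.0]
wrist_force: [-0.4, 0.4, -1.4]
width: 0.287
grip_force: 0.0
t 6.33 pos [0.48   0.0766 0.2441] rot [-1.7994e+02 -3.0000e-02 -5.0200e+00] need [-0.455 -7.456  0.89 ]
  rotvec/45 [-0.001 -0.001 -0.001]
```

View pics/t3.png

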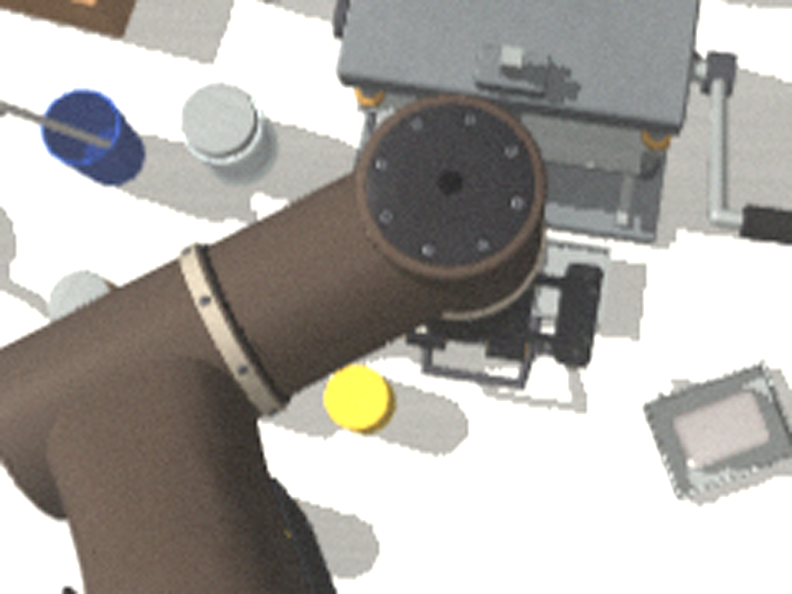

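The arm hides most of the pots in the top view. The scene view from the far side should see them, so I use a brown-body mask there.

```bash
sed -i '/^def lids/,$d' h.py; cat >> h.py <<'E'
def brown(s,zc,lo=(3,45,30),hi=(20,255,160),amin=60):
    "centroids of brown pot sides, cast onto height zc"
    hsv=cv2.cvtColor(cv2.GaussianBlur(s["color"],(3,3),0),cv2.COLOR_BGR2HSV)
    n,l,st,c=cv2.connectedComponentsWithStats(cv2.inRange(hsv,np.array(lo),np.array(hi)))
    return [(st[i][4],st[i][:4].tolist(),c[i].round(1).tolist(),pt(s,*c[i],zc)[:2].round(4).tolist()) for i in range(1,n) if amin<st[i][4]<900]
E
python3 - <<'E'
from h import *
s=robot.snapshot("scene"); cv2.imwrite("pics/s2raw.png",s["color"])
for b in brown(s,.03): print(b)
s0=dict(s); s0["color"]=cv2.imread("pics/scene0.png"); print("initial")
for b in brown(s0,.03): print(b)
E
```

```text
(np.int32(561), [386, 50, 45, 78], [407.4, 86.3], [0.0945, 0.7311])
(np.int32(240), [0, 111, 15, 26], [5.3, 126.7], [-0.0204, -0.7541])
(np.int32(154), [315, 174, 19, 14], [323.3, 181.9], [0.4464, 0.2927])
(np.int32(181), [364, 180, 21, 16], [372.7, 189.1], [0.5075, 0.443])
(np.int32(159), [323, 205, 20, 15], [331.7, 213.3], [0.5659, 0.285])
(np.int32(351), [495, 327, 17, 38], [505.6, 340.9], [1.0423, 0.6281])
initial
(np.int32(437), [174, 0, 16, 56], [181.3, 21.5], [-0.4688, -0.0679])
(np.int32(513), [386, 52, 46, 76], [408.6, 89.0], [0.1085, 0.7303])
(np.int32(230), [0, 112, 15, 25], [5.2, 126.9], [-0.0193, -0.7541])
(np.int32(192), [199, 112, 28, 14], [211.8, 120.2], [0.105, -0.026])
(np.int32(151), [315, 174, 19, 15], [323.3, 182.0], [0.4466, 0.2928])
(np.int32(180), [364, 180, 21, 16], [372.9, 189.2], [0.5077, 0.4433])
(np.int32(160), [323, 205, 20, 15], [331.7, 213.2], [0.5658, 0.2853])
(np.int32(349), [495, 326, 17, 38], [505.7, 340.7], [1.042, 0.6286])
```

View pics/s2raw.png

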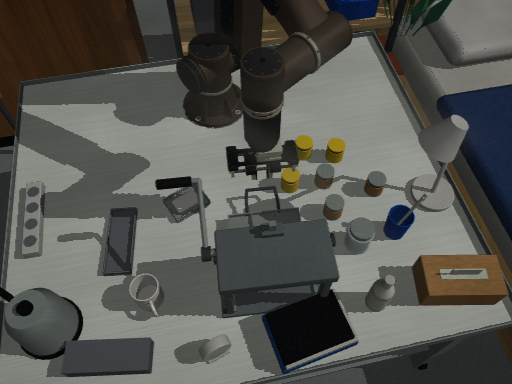

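Pots are unmoved, with brown centroids at px (372.7,189), (331.7,213) and (323,182), and the tray is out. I pick pot b first.

```bash
python3 - <<'E'
from h import *
need([.5465,.2922,.17],-5)
E
```

```text
t 6.38 pos [0.4796 0.0763 0.2432] rot [-1.80e+02  5.00e-02 -5.03e+00] need [ 0.955 -4.418  1.463]
  rotvec/45 [-0.     0.001 -0.001]
```

```bash

python3 -m inch '[{"xyz":[0.16,-0.74,0.24],"rotation":[0,0,0],"fingers":87},{"xyz":[0.16,-0.74,0.24],"rotation":[0,0,0],"fingers":87},{"xyz":[0.16,-0.74,0.24],"rotation":[0,0,0],"fingers":87},{"xyz":[0.16,-0.74,0.24],"rotation":[0,0,0],"fingers":87},{"xyz":[0.16,-0.74,0.24],"rotation":[0,0,0],"fingers":87},{"xyz":[0.16,-0.72,0.24],"rotation":[0,0,0],"fingers":87},{"xyz":[0,0,0],"rotation":[0,0,0],"fingers":87}]'
python3 - <<'E'
from h import *
t=robot.snapshot("top"); crop(t,160,90,340,220,4.3,"pics/t4.png")
s=robot.snapshot("scene")
for b in brown(s,.03): print(b)
need([.5465,.2922,.089],-5)
E
```

```text
time_s: 7.25
position: [0.5468, 0.2935, 0.1682]
tool_rot: [179.8, 0.2, -4.9]
wrist_force: [0.1, -0.5, 0.4]
width: 0.988
grip_force: 0.0
(np.int32(708), [367, 64, 32, 47], [383.9, 80.8], [0.0476, 0.6537])
(np.int32(250), [219, 92, 26, 21], [234.0, 101.6], [0.0324, 0.069])
(np.int32(332), [185, 104, 40, 22], [204.5, 116.7], [0.083, -0.0492])
(np.int32(242), [0, 111, 16, 26], [5.3, 126.8], [-0.0201, -0.7539])
(np.int32(103), [353, 129, 21, 12], [365.0, 133.4], [0.2799, 0.496])
(np.int32(114), [367, 185, 18, 11], [375.6, 190.8], [0.5157, 0.4499])
(np.int32(161), [323, 205, 20, 15], [331.6, 213.3], [0.566, 0.2849])
(np.int32(347), [495, 327, 17, 36], [505.7, 340.8], [1.0421, 0.6283])
t 7.35 pos [0.5466 0.2918 0.1698] rot [ 1.7985e+02  1.5000e-01 -5.0100e+00] need [ 0.002 -0.011  1.615]
  rotvec/45 [ 0.003  0.003 -0.   ]
```

View pics/t4.png

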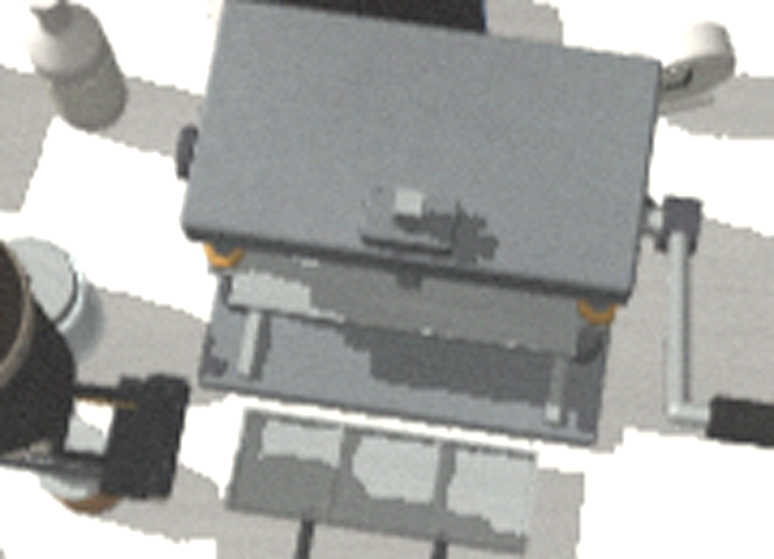

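The tray is fully out. Its rim corners in the crop are about (245,408), (537,453), (525,553) and (228,510), with the middle bay between x≈340 and 445.

```bash
python3 - <<'E'
from h import *
t=robot.snapshot("top")
P=[pt(t,160+x/4.3-.4,90+y/4.3-.4,.036)[:2] for x,y in[(245,408),(537,453),(525,553),(228,510)]]
print(np.round(P,4),np.mean(P,0)); d=P[0]-P[1]+P[3]-P[2]; print(np.degrees(np.arctan2(-d[0],d[1])))
E
python3 -m inch '[{"xyz":[0,0,0.8],"rotation":[0,0,0],"fingers":87},{"xyz":[0,0,0.8],"rotation":[0,0,0],"fingers":87},{"xyz":[0,0,0],"rotation":[0,0,0],"fingers":87},{"xyz":[0,0,0],"rotation":[0,0,0],"fingers":40},{"xyz":[0,0,0],"rotation":[0,0,0],"fingers":40},{"xyz":[0,0,0],"rotation":[0,0,0],"fingers":40},{"xyz":[0,0,0],"rotation":[0,0,0],"fingers":40}]'
```

```text
[[ 0.6025  0.1788]
 [ 0.5821 -0.0426]
 [ 0.5061 -0.0373]
 [ 0.5239  0.1845]] [0.55364903 0.07085949]
-4.925786369678847
time_s: 8.28
position: [0.5482, 0.2929, 0.0931]
tool_rot: [-179.9, -0.1, -5.0]
wrist_force: [-0.6, 0.8, 6.7]
width: 0.674
grip_force: 30.0
```

```bash

python3 -m inch '[{"xyz":[0,0,-0.4],"rotation":[0,0,0],"fingers":40},{"xyz":[0,0,-0.8],"rotation":[0,0,0],"fingers":40},{"xyz":[0,0,-0.5],"rotation":[0,0,0],"fingers":40},{"xyz":[0,0,0],"rotation":[0,0,0],"fingers":40}]'
python3 - <<'E'
from h import *
need([.553,.071,.17],-5)
E
```

```text
time_s: 8.78
position: [0.5482, 0.2928, 0.179]
tool_rot: [-179.8, -0.2, -5.0]
wrist_force: [0.7, -0.4, -0.5]
width: 0.683
grip_force: 30.0
t 8.78 pos [0.5482 0.2928 0.179 ] rot [-1.7983e+02 -1.5000e-01 -5.0200e+00] need [0.484 4.412 0.168]
  rotvec/45 [-0.004 -0.003 -0.001]
```

```bash

python3 -m inch '[{"xyz":[0.04,0.4,0],"rotation":[0,0,0],"fingers":40},{"xyz":[0.09,0.8,0],"rotation":[0,0,0],"fingers":40},{"xyz":[0.09,0.8,0],"rotation":[0,0,0],"fingers":40},{"xyz":[0.09,0.8,0],"rotation":[0,0,0],"fingers":40},{"xyz":[0.09,0.8,0],"rotation":[0,0,0],"fingers":40},{"xyz":[0.08,0.8,0],"rotation":[0,0,0],"fingers":40},{"xyz":[0,0,0.1],"rotation":[0,0,0],"fingers":40},{"xyz":[0,0,0],"rotation":[0,0,0],"fingers":40}]'
python3 - <<'E'
from h import *
t=robot.snapshot("top"); crop(t,200,110,330,240,4.3,"pics/t5.png")
need([.553,.071,.121],-5)
E
```

```text
time_s: 9.78
position: [0.5513, 0.0701, 0.1705]
tool_rot: [179.9, 0.1, -5.1]
wrist_force: [0.6, 0.5, -2.0]
width: 0.68
grip_force: 30.0
t 9.82 pos [0.5516 0.0708 0.1708] rot [ 1.7996e+02  8.0000e-02 -5.0500e+00] need [ 0.028 -0.008  0.997]
  rotvec/45 [ 0.001  0.002 -0.001]
```

```bash

python3 -m inch '[{"xyz":[0.02,0,0.4],"rotation":[0,0,0],"fingers":40},{"xyz":[0,0,0.4],"rotation":[0,0,0],"fingers":40},{"xyz":[0,0,0.2],"rotation":[0,0,0],"fingers":40},{"xyz":[0,0,0.05],"rotation":[0,0,0],"fingers":40},{"xyz":[0,0,0],"rotation":[0,0,0],"fingers":40}]'
python3 -m inch '[{"xyz":[0,0,0.04],"rotation":[0,0,0],"fingers":40},{"xyz":[0,0,0],"rotation":[0,0,0],"fingers":40}]'
```

```text
time_s: 10.45
position: [0.5534, 0.0712, 0.1195]
tool_rot: [-180.0, -0.0, -5.0]
wrist_force: [0.8, -0.0, -2.2]
width: 0.675
grip_force: 30.0
time_s: 10.7
position: [0.5532, 0.0709, 0.1175]
tool_rot: [-180.0, -0.0, -5.0]
wrist_force: [0.2, -0.6, -0.8]
width: 0.68
grip_force: 30.0
```

```bash

python3 -m inch '[{"xyz":[0,0,0.04],"rotation":[0,0,0],"fingers":40},{"xyz":[0,0,0],"rotation":[0,0,0],"fingers":40}]'
python3 -m inch '[{"xyz":[0,0,0.03],"rotation":[0,0,0],"fingers":40},{"xyz":[0,0,0],"rotation":[0,0,0],"fingers":40}]'
```

```text
time_s: 10.95
position: [0.5546, 0.0708, 0.1171]
tool_rot: [-180.0, -0.2, -5.0]
wrist_force: [-0.7, -2.5, 9.5]
width: 0.68
grip_force: 30.0
time_s: 11.2
position: [0.5556, 0.0708, 0.117]
tool_rot: [-180.0, -0.3, -5.0]
wrist_force: [-0.1, -5.5, 19.3]
width: 0.678
grip_force: 30.0
```

Floor contact at 0.117. Release, lift, turn to yaw −40, then re-measure the other pots.

```bash

python3 -m inch '[{"xyz":[0,0,-0.03],"rotation":[0,0,0],"fingers":80},{"xyz":[0,0,0],"rotation":[0,0,0],"fingers":80},{"xyz":[0,0,0],"rotation":[0,0,0],"fingers":80},{"xyz":[0,0,-0.4],"rotation":[0,0,0],"fingers":80},{"xyz":[0,0,-0.8],"rotation":[0,0,0],"fingers":87},{"xyz":[0,0,-0.6],"rotation":[0,0,0],"fingers":87},{"xyz":[0,0,0],"rotation":[0,0,0.23],"fingers":87},{"xyz":[0,0,0],"rotation":[0,0,0],"fingers":87}]'
python3 - <<'E'
from h import *
s=robot.snapshot("scene")
for b in brown(s,.03): print(b)
need([.429,.2975,.2],-40)
E
```

```text
time_s: 12.2
position: [0.5529, 0.0709, 0.2051]
tool_rot: [-180.0, 0.0, -15.3]
wrist_force: [-0.4, -0.1, 0.5]
width: 0.992
grip_force: 0.0
(np.int32(814), [173, 0, 24, 55], [184.9, 23.7], [-0.4506, -0.0546])
(np.int32(569), [243, 25, 36, 42], [257.9, 42.9], [-0.2668, 0.224])
(np.int32(863), [192, 50, 43, 43], [217.3, 69.8], [-0.1465, 0.0351])
(np.int32(570), [386, 50, 46, 78], [407.5, 86.4], [0.095, 0.7311])
(np.int32(241), [0, 111, 15, 26], [5.3, 126.7], [-0.0202, -0.754])
(np.int32(154), [315, 174, 19, 15], [323.2, 181.9], [0.4463, 0.2927])
(np.int32(180), [364, 180, 21, 16], [372.7, 189.1], [0.5075, 0.443])
(np.int32(346), [495, 327, 17, 37], [505.7, 340.7], [1.042, 0.6284])
t 12.25 pos [0.5528 0.0709 0.2047] rot [ 1.7998e+02  4.0000e-02 -1.5170e+01] need [-3.576 -3.727  0.096]
  rotvec/45 [0.001 0.001 0.552]
```

```bash

python3 -m inch '[{"xyz":[-0.3,-0.32,0],"rotation":[0,0,0],"fingers":87},{"xyz":[-0.66,-0.69,0],"rotation":[0,0,0],"fingers":87},{"xyz":[-0.66,-0.69,0],"rotation":[0,0,0],"fingers":87},{"xyz":[-0.66,-0.69,0],"rotation":[0,0,0],"fingers":87},{"xyz":[-0.66,-0.69,0],"rotation":[0,0,0],"fingers":87},{"xyz":[-0.64,-0.65,0],"rotation":[0,0,0],"fingers":87},{"xyz":[0,0,0.2],"rotation":[0,0,0.184],"fingers":87},{"xyz":[0,0,0.2],"rotation":[0,0,0.184],"fingers":87}]'
python3 -m inch '[{"xyz":[0,0,0.3],"rotation":[0,0,0.184],"fingers":87},{"xyz":[0,0,0.3],"rotation":[0,0,0],"fingers":87},{"xyz":[0,0,0],"rotation":[0,0,0],"fingers":87}]'
python3 - <<'E'
from h import *
s=robot.snapshot("scene")
for b in brown(s,.03): print(b[1:]) if b[3][0]>.3 else 0
need([.429,.2975,.089],-40)
E
```

```text
time_s: 13.25
position: [0.4293, 0.2987, 0.1842]
tool_rot: [179.9, 0.0, -31.9]
wrist_force: [-0.5, 0.3, -0.1]
width: 0.993
grip_force: 0.0
time_s: 13.62
position: [0.4295, 0.2974, 0.1536]
tool_rot: [179.8, -0.0, -40.0]
wrist_force: [0.3, 0.6, -0.3]
width: 0.989
grip_force: 0.0
([315, 174, 19, 14], [323.5, 181.8], [0.4462, 0.2937])
([364, 180, 21, 16], [372.8, 189.1], [0.5074, 0.4432])
([495, 327, 17, 37], [505.6, 340.8], [1.0421, 0.6282])
t 13.68 pos [0.4299 0.2978 0.1544] rot [ 1.7989e+02 -2.0000e-02 -4.0010e+01] need [-0.01   0.013  1.309]
  rotvec/45 [ 0.002 -0.    -0.   ]
```

```bash

python3 -m inch '[{"xyz":[0,0,0.7],"rotation":[0,0,0],"fingers":87},{"xyz":[0,0,0.58],"rotation":[0,0,0],"fingers":87},{"xyz":[0,0,0],"rotation":[0,0,0],"fingers":87},{"xyz":[0,0,0],"rotation":[0,0,0],"fingers":40},{"xyz":[0,0,0],"rotation":[0,0,0],"fingers":40},{"xyz":[0,0,0],"rotation":[0,0,0],"fingers":40},{"xyz":[0,0,0],"rotation":[0,0,0],"fingers":40}]'
python3 -m inch '[{"xyz":[0,0,-0.4],"rotation":[0,0,0],"fingers":40},{"xyz":[0,0,-0.8],"rotation":[0,0,0],"fingers":40},{"xyz":[0,0,-0.7],"rotation":[0,0,0],"fingers":40},{"xyz":[0,0,0],"rotation":[0,0,0],"fingers":40}]'
python3 - <<'E'
from h import *
need([.544,-.0055,.19],-40)
E
```

```text
time_s: 14.55
position: [0.4304, 0.2987, 0.0921]
tool_rot: [-179.9, -0.0, -40.2]
wrist_force: [-1.4, -0.6, 6.4]
width: 0.677
grip_force: 30.0
time_s: 15.05
position: [0.4309, 0.2993, 0.189]
tool_rot: [-179.7, 0.0, -40.2]
wrist_force: [0.2, -0.2, -2.9]
width: 0.679
grip_force: 30.0
t 15.05 pos [0.4309 0.2993 0.189 ] rot [-1.7969e+02  1.0000e-02 -4.0200e+01] need [ 5.662  3.195 -0.039]
  rotvec/45 [-0.007  0.    -0.004]
```

```bash

python3 -m inch '[{"xyz":[0.46,0.26,0],"rotation":[0,0,0],"fingers":40},{"xyz":[0.8,0.45,0],"rotation":[0,0,0],"fingers":40},{"xyz":[0.8,0.45,0],"rotation":[0,0,0],"fingers":40},{"xyz":[0.8,0.45,0],"rotation":[0,0,0],"fingers":40},{"xyz":[0.8,0.45,0],"rotation":[0,0,0],"fingers":40},{"xyz":[0.8,0.45,0],"rotation":[0,0,0],"fingers":40},{"xyz":[0.8,0.45,0],"rotation":[0,0,0],"fingers":40},{"xyz":[0.4,0.24,0],"rotation":[0,0,0],"fingers":40}]'
python3 -m inch '[{"xyz":[0,0,0],"rotation":[0,0,0],"fingers":40}]'
python3 - <<'E'
from h import *
need([.544,-.0055,.12],-40)
E
```

```text
time_s: 16.05
position: [0.5425, -0.0089, 0.1849]
tool_rot: [179.9, 0.1, -40.3]
wrist_force: [-0.5, -0.1, -1.3]
width: 0.682
grip_force: 30.0
time_s: 16.18
position: [0.5423, -0.0083, 0.1849]
tool_rot: [179.9, 0.1, -40.4]
wrist_force: [-1.1, -0.1, -2.3]
width: 0.678
grip_force: 30.0
t 16.18 pos [ 0.5423 -0.0083  0.1849] rot [ 1.799e+02  8.000e-02 -4.039e+01] need [-0.009 -0.067  1.297]
  rotvec/45 [ 0.002  0.002 -0.009]
```

```bash

python3 -m inch '[{"xyz":[0,-0.07,0.3],"rotation":[0,0,-0.009],"fingers":40},{"xyz":[0,0,0.5],"rotation":[0,0,0],"fingers":40},{"xyz":[0,0,0.4],"rotation":[0,0,0],"fingers":40},{"xyz":[0,0,0.06],"rotation":[0,0,0],"fingers":40},{"xyz":[0,0,0],"rotation":[0,0,0],"fingers":40}]'
python3 -m inch '[{"xyz":[0,0,0.05],"rotation":[0,0,0],"fingers":40},{"xyz":[0,0,0],"rotation":[0,0,0],"fingers":40}]'
python3 -m inch '[{"xyz":[0,0,0.04],"rotation":[0,0,0],"fingers":40},{"xyz":[0,0,0],"rotation":[0,0,0],"fingers":40}]'
```

```text
time_s: 16.8
position: [0.5451, -0.0033, 0.1228]
tool_rot: [180.0, -0.0, -39.7]
wrist_force: [0.0, -2.6, 6.4]
width: 0.677
grip_force: 30.0
time_s: 17.05
position: [0.5458, -0.0036, 0.1215]
tool_rot: [180.0, -0.1, -39.6]
wrist_force: [-0.2, -5.5, 13.1]
width: 0.679
grip_force: 30.0
time_s: 17.3
position: [0.5465, -0.0037, 0.1201]
tool_rot: [-180.0, -0.2, -39.6]
wrist_force: [1.3, -7.6, 15.4]
width: 0.686
grip_force: 30.0
```

```bash

python3 - <<'E'
from h import *
t=robot.snapshot("top"); crop(t,200,110,330,240,6,"pics/t6.png")
s=robot.snapshot("scene"); crop(s,190,140,360,280,4.5,"pics/s6.png")
a=cv2.imread("pics/t6.png"); b=cv2.imread("pics/s6.png"); h=470
im=np.hstack([cv2.resize(x,(390 if i==0 else 410,h-70)) for i,x in enumerate((a,b))]); cv2.imwrite("pics/j6.png",im)
E
```

```text
(no output)
```

View pics/j6.png

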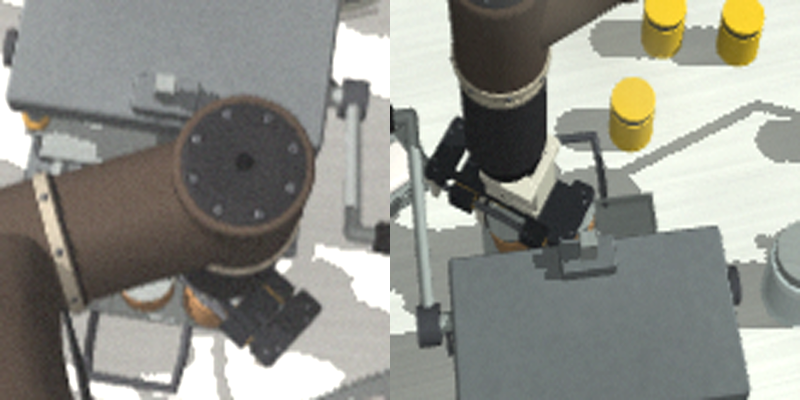

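The gripper clears the press but is close to it. Contact came about 6 mm early, so I unload, open gently, lift away and inspect.

```bash

python3 -m inch '[{"xyz":[0,0,-0.06],"rotation":[0,0,0],"fingers":40},{"xyz":[0,0,0],"rotation":[0,0,0],"fingers":40}]'
python3 -m inch '[{"xyz":[0,0,0],"rotation":[0,0,0],"fingers":70},{"xyz":[0,0,0],"rotation":[0,0,0],"fingers":70},{"xyz":[0,0,0],"rotation":[0,0,0],"fingers":70}]'
python3 -m inch '[{"xyz":[0,0,-0.3],"rotation":[0,0,0],"fingers":70},{"xyz":[0,0,-0.8],"rotation":[0,0,0],"fingers":70},{"xyz":[0,0,-0.8],"rotation":[0,0,0],"fingers":87},{"xyz":[-0.5,-0.6,0],"rotation":[0,0,0],"fingers":87},{"xyz":[-0.5,-0.7,0],"rotation":[0,0,0],"fingers":87},{"xyz":[-0.5,-0.7,0],"rotation":[0,0,0],"fingers":87},{"xyz":[-0.5,-0.7,0],"rotation":[0,0,0],"fingers":87},{"xyz":[-0.5,-0.7,0],"rotation":[0,0,0],"fingers":87}]'
python3 -m inch '[{"xyz":[-0.6,-0.7,0],"rotation":[0,0,0],"fingers":87},{"xyz":[-0.6,-0.7,0],"rotation":[0,0,0],"fingers":87},{"xyz":[0,0,0],"rotation":[0,0,0],"fingers":87}]'
python3 - <<'E'
from h import *
t=robot.snapshot("top"); crop(t,200,120,320,210,6.6,"pics/t7.png")
s=robot.snapshot("scene")
for b in brown(s,.03): print(b[1:]) if b[3][0]>.3 else 0
need([.4895,.449,.17],-40)
E
```

```text
time_s: 17.65
position: [0.5451, -0.0031, 0.1214]
tool_rot: [-180.0, -0.0, -39.7]
wrist_force: [0.6, 0.4, 2.8]
width: 0.68
grip_force: 30.0
time_s: 18.02
position: [0.5447, -0.0041, 0.1213]
tool_rot: [180.0, 0.0, -39.8]
wrist_force: [-0.1, 0.8, -0.1]
width: 0.797
grip_force: 0.0
time_s: 19.02
position: [0.5579, 0.2079, 0.218]
tool_rot: [-179.9, -0.0, -39.8]
wrist_force: [1.1, -0.3, 0.3]
width: 0.994
grip_force: 0.0
time_s: 19.4
position: [0.5566, 0.3016, 0.2174]
tool_rot: [-179.9, -0.0, -39.7]
wrist_force: [0.4, -0.6, 0.0]
width: 0.996
grip_force: 0.0
([373, 185, 12, 11], [378.8, 190.5], [0.5167, 0.4606])
([236, 214, 17, 14], [246.5, 222.9], [0.5428, 0.0148])
([495, 327, 17, 38], [505.7, 341.0], [1.0426, 0.6281])
t 19.5 pos [0.5564 0.299  0.2172] rot [-180.     -0.    -39.77] need [-2.947 -1.449  0.944]
  rotvec/45 [-0.    -0.     0.005]
```

View pics/t7.png

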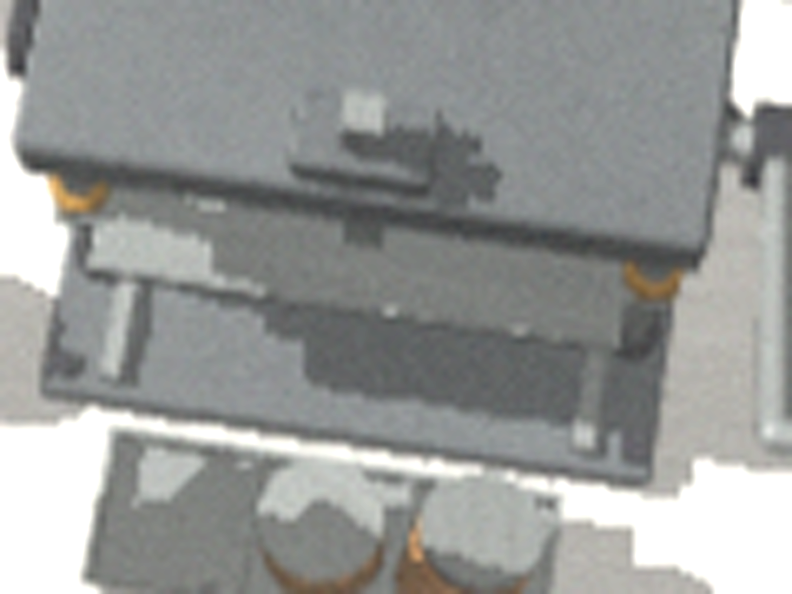

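Pot c's lid in the crop is at about (487,532) and pot b's at about (320,525), with more brown visible at c's lower left. I check numerically whether c is tilted.

```bash
python3 - <<'E'
from h import *
t=robot.snapshot("top")
hsv=cv2.cvtColor(t["color"],cv2.COLOR_BGR2HSV)
for x,y in[(320,525),(487,532)]: print(pt(t,200+x/6.6-.4,120+y/6.6-.4,.091).round(4))
f=lambda X:((px(t,X)-[200,120]+.5)*6.6).round()
for n,c in(("b",(.554,.071)),("c",(.5455,-.0035))):
    for z in(.024,.076,.091): print(n,z,f([*c,z]), f([c[0]-.03,c[1],z]),f([c[0],c[1]+.03,z]),f([c[0],c[1]-.03,z]))
crop(t,225,175,295,235,11,"pics/t8.png")
E
```

```text
[0.5495 0.0716 0.091 ]
[ 0.5512 -0.0059  0.091 ]
b 0.024 [325. 544.] [321. 605.] [264. 540.] [386. 548.]
b 0.076 [323. 523.] [319. 585.] [260. 519.] [387. 527.]
b 0.091 [323. 516.] [318. 580.] [258. 512.] [387. 520.]
c 0.024 [476. 571.] [472. 632.] [415. 567.] [537. 575.]
c 0.076 [480. 551.] [477. 614.] [417. 547.] [544. 555.]
c 0.091 [482. 544.] [478. 608.] [417. 540.] [546. 548.]
```

View pics/t8.png

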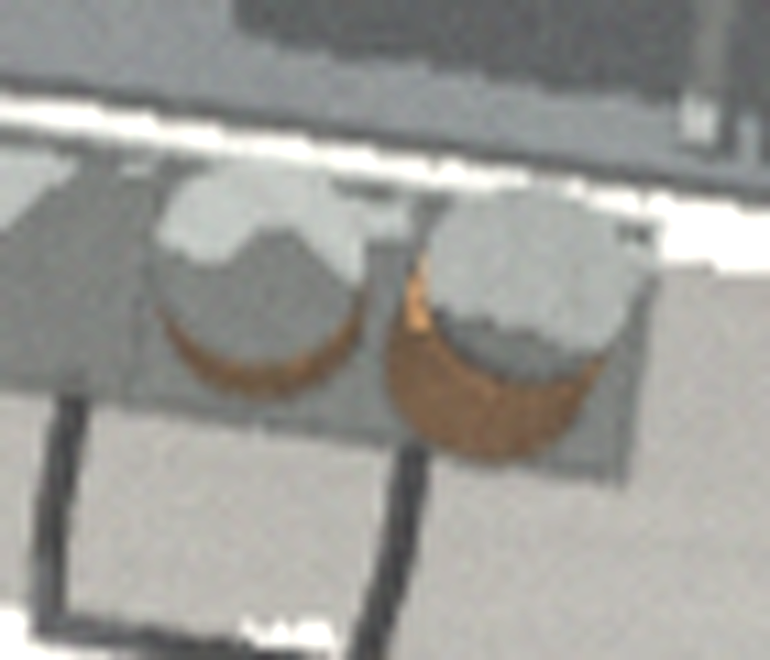

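Pot c is tilted: its front-left foot rests on the bay wall and it leans back-right. I regrasp it, lift it a few mm, shift it about 7 mm along tool +x, and set it down.

```bash
python3 - <<'E'
from h import *
need([.5455,-.002,.19],-40)
E
```

```text
t 19.55 pos [0.5565 0.2984 0.2172] rot [-180.      0.    -39.81] need [3.679 4.756 0.544]
  rotvec/45 [-0.     0.     0.004]
```

```bash

python3 -m inch '[{"xyz":[0.3,0.4,0],"rotation":[0,0,0.004],"fingers":70},{"xyz":[0.56,0.73,0],"rotation":[0,0,0],"fingers":70},{"xyz":[0.56,0.73,0],"rotation":[0,0,0],"fingers":70},{"xyz":[0.56,0.73,0],"rotation":[0,0,0],"fingers":70},{"xyz":[0.56,0.73,0],"rotation":[0,0,0],"fingers":70},{"xyz":[0.56,0.73,0],"rotation":[0,0,0],"fingers":70},{"xyz":[0.57,0.7,0.54],"rotation":[0,0,0],"fingers":70},{"xyz":[0,0,0],"rotation":[0,0,0],"fingers":70}]'
python3 -m inch '[{"xyz":[0,0,0],"rotation":[0,0,0],"fingers":70}]'
python3 - <<'E'
from h import *
need([.5455,-.002,.123],-40)
E
```

```text
time_s: 20.55
position: [0.5421, -0.0056, 0.1883]
tool_rot: [179.8, 0.1, -40.3]
wrist_force: [0.3, 1.1, -0.0]
width: 0.799
grip_force: 0.0
time_s: 20.68
position: [0.5444, -0.0024, 0.1903]
tool_rot: [-180.0, -0.0, -40.1]
wrist_force: [0.3, 0.2, -0.2]
width: 0.799
grip_force: 0.0
t 20.68 pos [ 0.5444 -0.0024  0.1903] rot [-1.7997e+02 -3.0000e-02 -4.0110e+01] need [ 0.011 -0.02   1.346]
  rotvec/45 [-0.001 -0.001 -0.002]
```

```bash

python3 -m inch '[{"xyz":[0,0,0.5],"rotation":[0,0,0],"fingers":70},{"xyz":[0,0,0.6],"rotation":[0,0,0],"fingers":70},{"xyz":[0,0,0.25],"rotation":[0,0,0],"fingers":70},{"xyz":[0,0,0],"rotation":[0,0,0],"fingers":70},{"xyz":[0,0,0],"rotation":[0,0,0],"fingers":40},{"xyz":[0,0,0],"rotation":[0,0,0],"fingers":40},{"xyz":[0,0,0],"rotation":[0,0,0],"fingers":40}]'
python3 -m inch '[{"xyz":[0,0,-0.2],"rotation":[0,0,0],"fingers":40},{"xyz":[0.07,0,0],"rotation":[0,0,0],"fingers":40},{"xyz":[0.07,0,0],"rotation":[0,0,0],"fingers":40},{"xyz":[0,0,0.1],"rotation":[0,0,0],"fingers":40},{"xyz":[0,0,0.1],"rotation":[0,0,0],"fingers":40},{"xyz":[0,0,0],"rotation":[0,0,0],"fingers":40}]'
```

```text
time_s: 21.55
position: [0.5451, -0.0009, 0.1229]
tool_rot: [-179.9, -0.0, -40.0]
wrist_force: [-0.1, 0.1, 0.7]
width: 0.682
grip_force: 29.8
time_s: 22.3
position: [0.5502, -0.0058, 0.122]
tool_rot: [180.0, -0.0, -40.0]
wrist_force: [-0.1, -1.0, 1.0]
width: 0.676
grip_force: 30.0
```

```bash

python3 -m inch '[{"xyz":[0,0,0.06],"rotation":[0,0,0],"fingers":40},{"xyz":[0,0,0],"rotation":[0,0,0],"fingers":40}]'
python3 -m inch '[{"xyz":[0,0,0],"rotation":[0,0,0],"fingers":70},{"xyz":[0,0,0],"rotation":[0,0,0],"fingers":70},{"xyz":[0,0,0],"rotation":[0,0,0],"fingers":70},{"xyz":[0,0,-0.3],"rotation":[0,0,0],"fingers":70},{"xyz":[0,0,-0.8],"rotation":[0,0,0],"fingers":70},{"xyz":[0,0,-0.8],"rotation":[0,0,0],"fingers":87},{"xyz":[-0.5,-0.6,0],"rotation":[0,0,0],"fingers":87},{"xyz":[-0.5,-0.7,0],"rotation":[0,0,0],"fingers":87}]'
python3 -m inch '[{"xyz":[-0.6,-0.7,0],"rotation":[0,0,0],"fingers":87},{"xyz":[-0.6,-0.7,0],"rotation":[0,0,0],"fingers":87},{"xyz":[-0.6,-0.7,0],"rotation":[0,0,0],"fingers":87},{"xyz":[-0.6,-0.7,0],"rotation":[0,0,0],"fingers":87},{"xyz":[-0.6,-0.7,0],"rotation":[0,0,0],"fingers":87},{"xyz":[-0.6,-0.7,0],"rotation":[0,0,0],"fingers":87},{"xyz":[0,0,0],"rotation":[0,0,0],"fingers":87}]'
python3 - <<'E'
from h import *
t=robot.snapshot("top"); crop(t,225,175,295,235,11,"pics/t9.png")
s=robot.snapshot("scene")
for b in brown(s,.03): print(b[1:]) if b[3][0]>.3 else 0
need([.4895,.449,.17],-40)
for b in brown(t,.05,amin=20): print("top",b)
E
```

```text
time_s: 22.55
position: [0.552, -0.0056, 0.1211]
tool_rot: [-179.8, -0.2, -39.9]
wrist_force: [0.5, -2.4, 13.4]
width: 0.677
grip_force: 30.0
time_s: 23.55
position: [0.5536, 0.0768, 0.2161]
tool_rot: [-179.9, -0.1, -40.1]
wrist_force: [1.1, 0.4, 0.1]
width: 0.986
grip_force: 0.0
time_s: 24.42
position: [0.5503, 0.3558, 0.2146]
tool_rot: [-180.0, -0.0, -39.8]
wrist_force: [0.0, 0.6, -0.7]
width: 0.992
grip_force: 0.0
([364, 182, 18, 14], [370.6, 189.5], [0.5075, 0.4356])
([495, 327, 17, 38], [505.6, 340.7], [1.0419, 0.6283])
t 24.52 pos [0.5502 0.3532 0.2145] rot [179.98  -0.   -39.95] need [-2.162 -0.69   0.891]
  rotvec/45 [ 0.    -0.     0.001]
top (np.int32(27), [129, 145, 5, 10], [130.6, 149.9], [0.6973, 0.4687])
top (np.int32(44), [207, 146, 10, 7], [211.2, 149.1], [0.7169, 0.2053])
top (np.int32(88), [114, 156, 18, 19], [122.5, 166.9], [0.6378, 0.4867])
top (np.int32(43), [294, 159, 10, 7], [298.2, 162.5], [0.6896, -0.0809])
top (np.int32(28), [104, 167, 9, 9], [109.0, 172.5], [0.6163, 0.5275])
top (np.int32(22), [140, 180, 8, 7], [143.3, 183.5], [0.5871, 0.4121])
top (np.int32(55), [241, 203, 17, 7], [249.4, 206.7], [0.5338, 0.0671])
top (np.int32(136), [261, 202, 19, 13], [269.0, 209.1], [0.5302, 0.0048])
top (np.int32(100), [125, 206, 14, 17], [133.7, 215.9], [0.4806, 0.4283])
top (np.int32(25), [97, 295, 10, 7], [101.9, 297.6], [0.2288, 0.4895])
top (np.int32(41), [264, 367, 13, 17], [269.8, 376.1], [0.0454, -0.0251])
top (np.int32(73), [286, 366, 12, 16], [291.9, 372.8], [0.0582, -0.088])
top (np.int32(36), [275, 368, 14, 16], [282.2, 376.4], [0.0469, -0.0607])
```

View pics/t9.png

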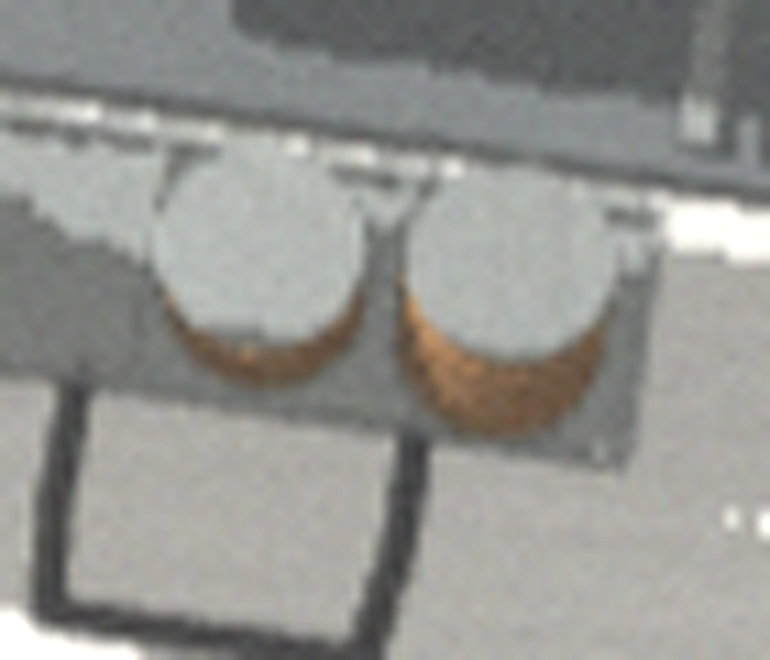

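Pot c has improved, but its front foot is still on the front wall: its base-to-lid offset is 176 px against 144 px for upright b, a backward tilt of about 10°. The tray also crept in a few mm. Computing the correction now.

```bash
python3 - <<'E'
from h import *
t=robot.snapshot("top")
P=lambda x,y,z:pt(t,225+x/11-.45,175+y/11-.45,z)[:2].round(4)
print("b lid",P(262,241,.091),"b front",P(262,385,.024))
print("c lid",P(512,262,.09),"c front",P(490,438,.036),P(490,438,.03))
print("rim right front",P(622,465,.036),"before",P(612,485,.036))
s=robot.snapshot("scene"); 
E
```

```text
b lid [0.5579 0.0713] b front [0.5291 0.0706]
c lid [0.5567 0.0014] c front [0.5157 0.0033] [0.5168 0.0031]
rim right front [ 0.5104 -0.0352] before [ 0.5043 -0.0326]
```

```bash
python3 - <<'E'
from h import *
need([.554,.002,.19],-40)
E
```

```text
t 24.62 pos [0.5505 0.3521 0.2146] rot [180.    -0.   -40.03] need [4.557 5.316 0.493]
  rotvec/45 [ 0.    -0.    -0.001]
```

```bash

python3 -m inch '[{"xyz":[0.36,0.41,0],"rotation":[0,0,0],"fingers":70},{"xyz":[0.6,0.7,0],"rotation":[0,0,0],"fingers":70},{"xyz":[0.6,0.7,0],"rotation":[0,0,0],"fingers":70},{"xyz":[0.6,0.7,0],"rotation":[0,0,0],"fingers":70},{"xyz":[0.6,0.7,0],"rotation":[0,0,0],"fingers":70},{"xyz":[0.6,0.7,0],"rotation":[0,0,0],"fingers":70},{"xyz":[0.6,0.7,0],"rotation":[0,0,0],"fingers":70},{"xyz":[0.6,0.7,0.5],"rotation":[0,0,0],"fingers":70}]'
python3 -m inch '[{"xyz":[0,0,0],"rotation":[0,0,0],"fingers":70},{"xyz":[0,0,0],"rotation":[0,0,0],"fingers":70}]'
python3 - <<'E'
from h import *
need([.554,.002,.121],-40)
E
```

```text
time_s: 25.62
position: [0.5548, 0.0001, 0.1913]
tool_rot: [-179.8, -0.2, -40.1]
wrist_force: [1.2, 0.4, -0.9]
width: 0.794
grip_force: 0.0
time_s: 25.88
position: [0.5543, 0.0017, 0.1897]
tool_rot: [-180.0, -0.0, -40.1]
wrist_force: [0.0, -0.4, 0.6]
width: 0.804
grip_force: 0.0
t 25.88 pos [0.5543 0.0017 0.1897] rot [-1.7997e+02 -3.0000e-02 -4.0110e+01] need [-0.009 -0.     1.375]
  rotvec/45 [-0.001 -0.001 -0.002]
```

```bash

python3 -m inch '[{"xyz":[0,0,0.5],"rotation":[0,0,0],"fingers":70},{"xyz":[0,0,0.6],"rotation":[0,0,0],"fingers":70},{"xyz":[0,0,0.25],"rotation":[0,0,0],"fingers":70},{"xyz":[0,0,0],"rotation":[0,0,0],"fingers":70},{"xyz":[0,0,0],"rotation":[0,0,0],"fingers":40},{"xyz":[0,0,0],"rotation":[0,0,0],"fingers":40},{"xyz":[0,0,0],"rotation":[0,0,0],"fingers":40}]'
python3 -m inch '[{"xyz":[0,0,-0.2],"rotation":[0,0,0],"fingers":40},{"xyz":[0,0,-0.2],"rotation":[0,0,0],"fingers":40},{"xyz":[-0.1,0,0],"rotation":[0,0.1,0],"fingers":40},{"xyz":[-0.1,0,0],"rotation":[0,0.1,0],"fingers":40},{"xyz":[0,0,0],"rotation":[0,0,0],"fingers":40}]'
python3 - <<'E'
from h import *
need([.5474,.0007,.125])
E
```

```text
time_s: 26.75
position: [0.5535, 0.0016, 0.1221]
tool_rot: [179.8, 0.0, -40.0]
wrist_force: [-1.6, -7.6, -2.1]
width: 0.7
grip_force: 29.6
time_s: 27.38
position: [0.5459, 0.0098, 0.142]
tool_rot: [-180.0, -9.0, -39.9]
wrist_force: [-0.6, -0.0, -1.6]
width: 0.692
grip_force: 29.6
t 27.38 pos [0.5459 0.0098 0.142 ] rot [-179.99   -9.03  -39.87] need [0.085 0.12  0.358]
```

```bash

python3 -m inch '[{"xyz":[0.08,0.12,0],"rotation":[0,0,0],"fingers":40},{"xyz":[0,0,0.2],"rotation":[0,0,0],"fingers":40},{"xyz":[0,0,0.1],"rotation":[0,0,0],"fingers":40},{"xyz":[0,0,0],"rotation":[0,0,0],"fingers":40}]'
python3 -m inch '[{"xyz":[-0.01,0,0.08],"rotation":[0,0,0],"fingers":40},{"xyz":[0,0,0],"rotation":[0,0,0],"fingers":40}]'
python3 -m inch '[{"xyz":[-0.01,0,0.06],"rotation":[0,0,0],"fingers":40},{"xyz":[0,0,0],"rotation":[0,0,0],"fingers":40}]'
```

```text
time_s: 27.88
position: [0.5477, 0.0002, 0.1262]
tool_rot: [179.9, -8.9, -40.0]
wrist_force: [0.8, -1.2, -1.0]
width: 0.692
grip_force: 29.6
time_s: 28.12
position: [0.5478, 0.0005, 0.1227]
tool_rot: [180.0, -9.0, -40.0]
wrist_force: [-0.7, -0.1, -0.8]
width: 0.694
grip_force: 29.6
time_s: 28.38
position: [0.5478, 0.0006, 0.1198]
tool_rot: [180.0, -9.0, -40.0]
wrist_force: [0.1, -0.0, -2.9]
width: 0.688
grip_force: 29.6
```

```bash

python3 -m inch '[{"xyz":[-0.01,0,0.06],"rotation":[0,0,0],"fingers":40},{"xyz":[0,0,0],"rotation":[0,0,0],"fingers":40}]'
python3 -m inch '[{"xyz":[-0.01,0,0.06],"rotation":[0,0,0],"fingers":40},{"xyz":[0,0,0],"rotation":[0,0,0],"fingers":40}]'
```

```text
time_s: 28.62
position: [0.5478, 0.0006, 0.1168]
tool_rot: [180.0, -9.0, -40.0]
wrist_force: [-0.2, -0.4, -2.0]
width: 0.689
grip_force: 29.6
time_s: 28.88
position: [0.5479, 0.0004, 0.1141]
tool_rot: [180.0, -9.0, -40.0]
wrist_force: [-0.9, -2.2, 0.8]
width: 0.683
grip_force: 29.8
```

```bash

python3 -m inch '[{"xyz":[-0.01,0,0.04],"rotation":[0,0,0],"fingers":40},{"xyz":[0,0,0],"rotation":[0,0,0],"fingers":40}]'
python3 -m inch '[{"xyz":[0,0,0],"rotation":[0,0,0],"fingers":70},{"xyz":[0,0,0],"rotation":[0,0,0],"fingers":70},{"xyz":[0,0,0],"rotation":[0,0,0],"fingers":70},{"xyz":[0,0,-0.3],"rotation":[0,0,0],"fingers":70},{"xyz":[0,0,-0.8],"rotation":[0,0,0],"fingers":70},{"xyz":[0,0,-0.8],"rotation":[0,0,0],"fingers":87},{"xyz":[0,0,0],"rotation":[0,-0.2,0],"fingers":87},{"xyz":[-0.5,-0.7,0],"rotation":[0,0,0],"fingers":87}]'
python3 -m inch '[{"xyz":[-0.6,-0.7,0],"rotation":[0,0,0],"fingers":87},{"xyz":[-0.6,-0.7,0],"rotation":[0,0,0],"fingers":87},{"xyz":[-0.6,-0.7,0],"rotation":[0,0,0],"fingers":87},{"xyz":[-0.6,-0.7,0],"rotation":[0,0,0],"fingers":87},{"xyz":[-0.6,-0.7,0],"rotation":[0,0,0],"fingers":87},{"xyz":[-0.6,-0.7,0],"rotation":[0,0,0],"fingers":87},{"xyz":[0,0,0],"rotation":[0,0,0],"fingers":87}]'
python3 - <<'E'
from h import *
t=robot.snapshot("top"); crop(t,225,175,295,235,11,"pics/t10.png")
s=robot.snapshot("scene")
for b in brown(s,.03): print(b[1:]) if b[3][0]>.3 else 0
for b in brown(t,.05,amin=20): print("top",b) if .45<b[3][0]<.6 else 0
need([.4895,.449,.17],-40)
g=cv2.cvtColor(t["color"],cv2.COLOR_BGR2HSV)
E
```

```text
time_s: 29.12
position: [0.5479, 0.0001, 0.1127]
tool_rot: [180.0, -9.1, -40.0]
wrist_force: [-1.7, -5.7, 10.0]
width: 0.678
grip_force: 30.0
time_s: 30.12
position: [0.5413, 0.0514, 0.2067]
tool_rot: [-179.8, 0.1, -40.3]
wrist_force: [0.9, 0.1, -0.7]
width: 0.985
grip_force: 0.0
time_s: 31.0
position: [0.5365, 0.3329, 0.2049]
tool_rot: [180.0, 0.0, -39.8]
wrist_force: [-0.7, -0.9, 0.2]
width: 0.99
grip_force: 0.0
([367, 185, 18, 11], [375.3, 191.5], [0.518, 0.4478])
([495, 327, 17, 37], [505.6, 340.8], [1.0421, 0.6282])
top (np.int32(53), [240, 202, 18, 8], [248.8, 206.5], [0.5344, 0.0691])
top (np.int32(40), [264, 205, 15, 8], [270.0, 209.7], [0.5285, 0.0017])
top (np.int32(101), [125, 206, 15, 17], [133.8, 215.9], [0.4807, 0.4281])
t 31.1 pos [0.5364 0.3301 0.205 ] rot [ 1.7993e+02  1.0000e-02 -3.9940e+01] need [-2.244 -1.222  0.699]
  rotvec/45 [0.002 0.    0.001]
```

Pot c's brown area in the top view is now about the same as b's (40 against 53 px), so it is upright. The tray crept in about 6 mm, so I hook it back to the stop before placing the last pot.

```bash

python3 -m inch '[{"xyz":[0,0,0],"rotation":[0,0,-0.2],"fingers":0},{"xyz":[0,0,0],"rotation":[0,0,-0.2],"fingers":0},{"xyz":[0,0,0],"rotation":[0,0,-0.2],"fingers":0},{"xyz":[0,0,0],"rotation":[0,0,-0.177],"fingers":0},{"xyz":[0,0,0],"rotation":[0,0,0],"fingers":0}]'
python3 - <<'E'
from h import *
need([.476,.0785,.17],-5)
E
```

```text
time_s: 31.72
position: [0.5369, 0.3287, 0.2058]
tool_rot: [180.0, 0.0, -5.2]
wrist_force: [0.5, 0.4, 0.6]
width: 0.485
grip_force: 0.0
t 31.73 pos [0.5369 0.3287 0.2058] rot [ 1.7999e+02  1.0000e-02 -5.1500e+00] need [-0.763  5.093  0.716]
  rotvec/45 [ 0.     0.    -0.003]
```

```bash

python3 -m inch '[{"xyz":[-0.1,0.4,0],"rotation":[0,0,0],"fingers":0},{"xyz":[-0.12,0.8,0],"rotation":[0,0,0],"fingers":0},{"xyz":[-0.12,0.8,0],"rotation":[0,0,0],"fingers":0},{"xyz":[-0.12,0.8,0],"rotation":[0,0,0],"fingers":0},{"xyz":[-0.12,0.8,0],"rotation":[0,0,0],"fingers":0},{"xyz":[-0.12,0.8,0.2],"rotation":[0,0,0],"fingers":0},{"xyz":[-0.06,0.69,0.5],"rotation":[0,0,0],"fingers":0},{"xyz":[0,0,0],"rotation":[0,0,0],"fingers":0}]'
python3 -m inch '[{"xyz":[0,0,0],"rotation":[0,0,0],"fingers":0}]'
python3 - <<'E'
from h import *
need([.476,.0785,.104],-5)
E
```

```text
time_s: 32.72
position: [0.4741, 0.0762, 0.1693]
tool_rot: [179.9, 0.2, -5.4]
wrist_force: [-0.1, 0.2, 0.9]
width: 0.004
grip_force: 0.0
time_s: 32.85
position: [0.4766, 0.079, 0.1712]
tool_rot: [-180.0, -0.0, -5.2]
wrist_force: [-0.2, 0.5, 0.1]
width: 0.009
grip_force: 0.0
t 32.85 pos [0.4766 0.079  0.1712] rot [-1.7998e+02 -4.0000e-02 -5.1600e+00] need [-0.013  0.012  1.343]
  rotvec/45 [-0.    -0.001 -0.004]
```

```bash

python3 -m inch '[{"xyz":[0,0,0.6],"rotation":[0,0,0],"fingers":0},{"xyz":[0,0,0.75],"rotation":[0,0,0],"fingers":0},{"xyz":[0,0,0],"rotation":[0,0,0],"fingers":0}]'
python3 -m inch '[{"xyz":[-0.1,0,0],"rotation":[0,0,0],"fingers":0},{"xyz":[-0.1,0,0],"rotation":[0,0,0],"fingers":0},{"xyz":[-0.06,0,0],"rotation":[0,0,0],"fingers":0},{"xyz":[-0.03,0,0],"rotation":[0,0,0],"fingers":0},{"xyz":[0,0,0],"rotation":[0,0,0],"fingers":0}]'
python3 -m inch '[{"xyz":[-0.03,0,0],"rotation":[0,0,0],"fingers":0},{"xyz":[0,0,0],"rotation":[0,0,0],"fingers":0}]'
```

```text
time_s: 33.22
position: [0.4756, 0.0794, 0.1018]
tool_rot: [179.9, 0.2, -5.0]
wrist_force: [0.1, 0.2, 0.1]
width: 0.006
grip_force: 0.0
time_s: 33.85
position: [0.4624, 0.0811, 0.1036]
tool_rot: [-180.0, -0.0, -5.0]
wrist_force: [1.8, 0.7, 0.9]
width: 0.005
grip_force: 0.7
time_s: 34.1
position: [0.4617, 0.0812, 0.1035]
tool_rot: [-180.0, -0.1, -5.0]
wrist_force: [4.7, -1.5, 0.6]
width: 0.005
grip_force: 2.7
```

```bash

python3 -m inch '[{"xyz":[0.2,0,0],"rotation":[0,0,0],"fingers":0},{"xyz":[0,0,-0.4],"rotation":[0,0,0],"fingers":0},{"xyz":[0,0,-0.9],"rotation":[0,0,0],"fingers":0},{"xyz":[0,0,-0.9],"rotation":[0,0,0],"fingers":87},{"xyz":[0,0,0],"rotation":[0,0,0.2],"fingers":87},{"xyz":[0,0,0],"rotation":[0,0,0.2],"fingers":87},{"xyz":[0,0,0],"rotation":[0,0,0.2],"fingers":87},{"xyz":[0,0,0],"rotation":[0,0,0.18],"fingers":87}]'
python3 - <<'E'
from h import *
s=robot.snapshot("scene")
for b in brown(s,.03): print(b[1:]) if b[3][0]>.3 else 0
need([.4895,.451,.17],-40)
E
```

```text
time_s: 35.1
position: [0.4704, 0.0798, 0.2128]
tool_rot: [179.9, 0.1, -40.4]
wrist_force: [-0.6, -0.0, -0.6]
width: 0.511
grip_force: 0.0
([364, 180, 21, 16], [372.7, 189.1], [0.5075, 0.4429])
([231, 221, 20, 8], [240.3, 225.3], [0.5472, -0.0056])
([495, 327, 17, 37], [505.7, 340.8], [1.0422, 0.6283])
t 35.15 pos [0.4704 0.0798 0.2127] rot [ 1.7991e+02  5.0000e-02 -4.0800e+01] need [-4.562 -5.87   0.849]
  rotvec/45 [ 0.002  0.001 -0.018]
```

```bash

python3 -m inch '[{"xyz":[-0.3,-0.38,0],"rotation":[0,0,0],"fingers":87},{"xyz":[-0.58,-0.75,0],"rotation":[0,0,0],"fingers":87},{"xyz":[-0.58,-0.75,0],"rotation":[0,0,0],"fingers":87},{"xyz":[-0.58,-0.75,0],"rotation":[0,0,0],"fingers":87},{"xyz":[-0.58,-0.75,0],"rotation":[0,0,0],"fingers":87},{"xyz":[-0.58,-0.75,0],"rotation":[0,0,0],"fingers":87},{"xyz":[-0.58,-0.75,0],"rotation":[0,0,0],"fingers":87},{"xyz":[-0.58,-0.75,0.4],"rotation":[0,0,0],"fingers":87}]'
python3 -m inch '[{"xyz":[-0.2,-0.24,0.4],"rotation":[0,0,0],"fingers":87},{"xyz":[0,0,0],"rotation":[0,0,0],"fingers":87},{"xyz":[0,0,0],"rotation":[0,0,0],"fingers":87}]'
python3 - <<'E'
from h import *
s=robot.snapshot("scene")
for b in brown(s,.03): print(b[1:]) if b[3][0]>.3 else 0
need([.4895,.451,.092],-40)
E
```

```text
time_s: 36.15
position: [0.486, 0.4379, 0.1939]
tool_rot: [-179.9, 0.0, -40.0]
wrist_force: [0.4, 0.3, 0.4]
width: 0.995
grip_force: 0.0
time_s: 36.52
position: [0.4857, 0.4504, 0.1732]
tool_rot: [179.9, -0.0, -40.1]
wrist_force: [0.4, -0.1, 0.4]
width: 0.995
grip_force: 0.0
([364, 180, 21, 16], [372.8, 189.2], [0.5078, 0.4432])
([231, 221, 20, 8], [240.5, 225.4], [0.5476, -0.005])
([495, 326, 17, 39], [505.6, 340.8], [1.0421, 0.6282])
t 36.58 pos [0.4859 0.4505 0.1738] rot [-1.7999e+02 -1.0000e-02 -4.0140e+01] need [ 0.049 -0.054  1.636]
  rotvec/45 [-0.    -0.    -0.003]
```

```bash

python3 -m inch '[{"xyz":[0.05,-0.05,0.8],"rotation":[0,0,0],"fingers":87},{"xyz":[0,0,0.84],"rotation":[0,0,0],"fingers":87},{"xyz":[0,0,0],"rotation":[0,0,0],"fingers":87},{"xyz":[0,0,0],"rotation":[0,0,0],"fingers":40},{"xyz":[0,0,0],"rotation":[0,0,0],"fingers":40},{"xyz":[0,0,0],"rotation":[0,0,0],"fingers":40},{"xyz":[0,0,0],"rotation":[0,0,0],"fingers":40}]'
python3 -m inch '[{"xyz":[0,0,0],"rotation":[0,0,0],"fingers":87},{"xyz":[0,0,0],"rotation":[0,0,0],"fingers":87},{"xyz":[0,0,0],"rotation":[0,0,0],"fingers":87},{"xyz":[0,0,0],"rotation":[0,0,0],"fingers":87}]'
python3 -m inch '[{"xyz":[0,0,0],"rotation":[0,0,-0.195],"fingers":87},{"xyz":[0,0,0],"rotation":[0,0,-0.195],"fingers":87},{"xyz":[0,0,0],"rotation":[0,0,-0.195],"fingers":87},{"xyz":[0,0,0],"rotation":[0,0,-0.195],"fingers":87},{"xyz":[0,0,0],"rotation":[0,0,-0.195],"fingers":87},{"xyz":[0,0,0],"rotation":[0,0,-0.195],"fingers":87},{"xyz":[0,0,0],"rotation":[0,0,-0.195],"fingers":87},{"xyz":[0,0,0],"rotation":[0,0,-0.195],"fingers":87}]'
python3 -m inch '[{"xyz":[0,0,0],"rotation":[0,0,0],"fingers":87},{"xyz":[0,0,0],"rotation":[0,0,0],"fingers":40},{"xyz":[0,0,0],"rotation":[0,0,0],"fingers":40},{"xyz":[0,0,0],"rotation":[0,0,0],"fingers":40},{"xyz":[0,0,0],"rotation":[0,0,0],"fingers":40}]'
python3 -m inch '[{"xyz":[0,0,-0.4],"rotation":[0,0,0],"fingers":40},{"xyz":[0,0,-0.8],"rotation":[0,0,0],"fingers":40},{"xyz":[0,0,-0.8],"rotation":[0,0,0],"fingers":40},{"xyz":[0,0,0],"rotation":[0,0,0],"fingers":40}]'
python3 - <<'E'
from h import *
need([.5575,.149,.19],30)
E
```

```text
time_s: 37.45
position: [0.4896, 0.4527, 0.093]
tool_rot: [-179.8, 0.0, -40.1]
wrist_force: [-1.1, 0.2, 5.9]
width: 0.678
grip_force: 30.0
time_s: 37.95
position: [0.4889, 0.4516, 0.091]
tool_rot: [180.0, -0.0, -40.1]
wrist_force: [-0.4, -0.2, -0.5]
width: 0.987
grip_force: 0.0
time_s: 38.95
position: [0.489, 0.4517, 0.091]
tool_rot: [180.0, 0.0, 30.4]
wrist_force: [0.1, -0.6, -0.1]
width: 0.992
grip_force: 0.0
time_s: 39.58
position: [0.4891, 0.4518, 0.0912]
tool_rot: [180.0, 0.0, 30.0]
wrist_force: [0.3, 0.6, -0.5]
width: 0.675
grip_force: 30.0
time_s: 40.08
position: [0.4901, 0.4531, 0.1951]
tool_rot: [-179.9, -0.3, 30.1]
wrist_force: [0.8, -0.1, -0.7]
width: 0.676
grip_force: 30.0
t 40.08 pos [0.4901 0.4531 0.1951] rot [-179.85   -0.35   30.07] need [-1.883  5.939  0.076]
  rotvec/45 [-0.003 -0.008  0.002]
```

```bash

python3 -m inch '[{"xyz":[-0.12,0.36,0],"rotation":[0,0,0],"fingers":40},{"xyz":[-0.24,0.76,0],"rotation":[0,0,0],"fingers":40},{"xyz":[-0.24,0.76,0],"rotation":[0,0,0],"fingers":40},{"xyz":[-0.24,0.76,0],"rotation":[0,0,0],"fingers":40},{"xyz":[-0.24,0.76,0],"rotation":[0,0,0],"fingers":40},{"xyz":[-0.24,0.76,0],"rotation":[0,0,0],"fingers":40},{"xyz":[-0.24,0.76,0],"rotation":[0,0,0],"fingers":40},{"xyz":[-0.24,0.76,0],"rotation":[0,0,0],"fingers":40}]'
python3 -m inch '[{"xyz":[0,0.2,0],"rotation":[0,0,0],"fingers":40},{"xyz":[0,0,0],"rotation":[0,0,0],"fingers":40},{"xyz":[0,0,0],"rotation":[0,0,0],"fingers":40}]'
python3 - <<'E'
from h import *
need([.560,.147,.125],30)
E
```

```text
time_s: 41.08
position: [0.5527, 0.1585, 0.1899]
tool_rot: [-180.0, 0.1, 30.0]
wrist_force: [-0.1, 0.8, -0.9]
width: 0.676
grip_force: 30.0
time_s: 41.45
position: [0.5582, 0.1527, 0.1908]
tool_rot: [-180.0, 0.0, 30.1]
wrist_force: [0.2, 0.5, -1.7]
width: 0.676
grip_force: 30.0
t 41.45 pos [0.5582 0.1527 0.1908] rot [-1.800e+02  4.000e-02  3.008e+01] need [-0.025  0.117  1.315]
  rotvec/45 [-0.     0.001  0.002]
```

```bash

python3 -m inch '[{"xyz":[-0.02,0.12,0.3],"rotation":[0,0,0],"fingers":40},{"xyz":[0,0,0.5],"rotation":[0,0,0],"fingers":40},{"xyz":[0,0,0.4],"rotation":[0,0,0],"fingers":40},{"xyz":[0,0,0.1],"rotation":[0,0,0],"fingers":40},{"xyz":[0,0,0],"rotation":[0,0,0],"fingers":40}]'
python3 -m inch '[{"xyz":[0,0,0.08],"rotation":[0,0,0],"fingers":40},{"xyz":[0,0,0],"rotation":[0,0,0],"fingers":40}]'
python3 -m inch '[{"xyz":[0,0,0.06],"rotation":[0,0,0],"fingers":40},{"xyz":[0,0,0],"rotation":[0,0,0],"fingers":40}]'
```

```text
time_s: 42.08
position: [0.5605, 0.1467, 0.1258]
tool_rot: [180.0, 0.1, 30.1]
wrist_force: [0.5, 0.9, -1.3]
width: 0.677
grip_force: 30.0
time_s: 42.32
position: [0.5607, 0.1466, 0.1225]
tool_rot: [-180.0, -0.0, 30.1]
wrist_force: [0.1, 0.9, -0.8]
width: 0.682
grip_force: 30.0
time_s: 42.58
position: [0.5605, 0.1465, 0.1192]
tool_rot: [-180.0, 0.0, 30.1]
wrist_force: [0.1, -0.5, -1.4]
width: 0.677
grip_force: 30.0
```

```bash

python3 -m inch '[{"xyz":[0,0,0.07],"rotation":[0,0,0],"fingers":40},{"xyz":[0,0,0],"rotation":[0,0,0],"fingers":40}]'
python3 -m inch '[{"xyz":[0,0,0.02],"rotation":[0,0,0],"fingers":40},{"xyz":[0,0,0],"rotation":[0,0,0],"fingers":70},{"xyz":[0,0,0],"rotation":[0,0,0],"fingers":70},{"xyz":[0,0,0],"rotation":[0,0,0],"fingers":70},{"xyz":[0,0,-0.3],"rotation":[0,0,0],"fingers":70},{"xyz":[0,0,-0.8],"rotation":[0,0,0],"fingers":70},{"xyz":[0,0,-0.8],"rotation":[0,0,0],"fingers":87},{"xyz":[0.2,-0.6,0],"rotation":[0,0,0],"fingers":0}]'
python3 -m inch '[{"xyz":[0.2,-0.7,0],"rotation":[0,0,0],"fingers":0},{"xyz":[0.2,-0.8,0],"rotation":[0,0,0],"fingers":0},{"xyz":[0.2,-0.8,0],"rotation":[0,0,0],"fingers":0},{"xyz":[0,-0.8,0],"rotation":[0,0,0],"fingers":0},{"xyz":[0,0,0],"rotation":[0,0,0],"fingers":0}]'
python3 - <<'E'
from h import *
t=robot.snapshot("top"); crop(t,190,150,300,235,7,"pics/t11.png")
for b in brown(t,.05,amin=20): print("top",b) if .45<b[3][0]<.6 else 0
need([.43,.08,.2],-5)
E
```

```text
time_s: 42.82
position: [0.5604, 0.1464, 0.1154]
tool_rot: [-180.0, 0.0, 30.1]
wrist_force: [0.3, -0.2, -0.7]
width: 0.679
grip_force: 30.0
time_s: 43.82
position: [0.5561, 0.1776, 0.2147]
tool_rot: [180.0, -0.4, 30.0]
wrist_force: [0.9, -0.8, -1.4]
width: 0.841
grip_force: 0.0
time_s: 44.45
position: [0.5016, 0.3289, 0.2108]
tool_rot: [-180.0, -0.1, 30.2]
wrist_force: [-0.1, -1.0, -0.3]
width: 0.295
grip_force: 0.0
top (np.int32(89), [114, 188, 23, 13], [125.6, 194.6], [0.5472, 0.4636])
top (np.int32(65), [218, 197, 17, 10], [227.2, 203.0], [0.5412, 0.1382])
top (np.int32(54), [242, 203, 17, 7], [250.1, 206.5], [0.5347, 0.0651])
top (np.int32(41), [263, 206, 16, 9], [269.6, 211.1], [0.5238, 0.0027])
t 44.5 pos [0.502  0.3278 0.2107] rot [-1.7999e+02 -5.0000e-02  3.0190e+01] need [-3.738  3.56   0.21 ]
  rotvec/45 [-0.001 -0.001  0.782]
```

View pics/t11.png

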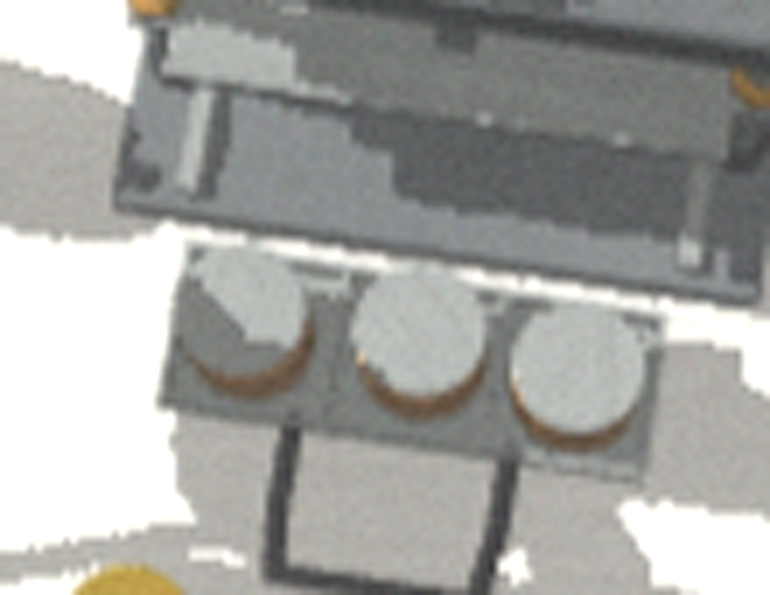

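All three pots stand upright, one to a bay: lids at about (240,325), (420,335) and (578,370), with thin even brown rims. Next I push the tray home from in front of the handle.

```bash

python3 -m inch '[{"xyz":[0,0,0],"rotation":[0,0,0.195],"fingers":0},{"xyz":[0,0,0],"rotation":[0,0,0.195],"fingers":0},{"xyz":[0,0,0],"rotation":[0,0,0.195],"fingers":0},{"xyz":[0,0,0],"rotation":[0,0,0.2],"fingers":0},{"xyz":[0,0,0],"rotation":[0,0,0],"fingers":0}]'
python3 - <<'E'
from h import *
need([.418,.083,.19],-5)
E
```

```text
time_s: 45.12
position: [0.503, 0.3259, 0.2103]
tool_rot: [-180.0, -0.0, -5.3]
wrist_force: [-0.4, 0.1, -0.7]
width: 0.008
grip_force: 0.0
t 45.12 pos [0.503  0.3259 0.2103] rot [-1.7998e+02 -2.0000e-02 -5.2500e+00] need [-1.247  4.994  0.404]
  rotvec/45 [-0.    -0.    -0.006]
```

```bash

python3 -m inch '[{"xyz":[-0.1,0.36,0.1],"rotation":[0,0,0],"fingers":0},{"xyz":[-0.2,0.8,0.1],"rotation":[0,0,0],"fingers":0},{"xyz":[-0.2,0.8,0.1],"rotation":[0,0,0],"fingers":0},{"xyz":[-0.2,0.8,0.1],"rotation":[0,0,0],"fingers":0},{"xyz":[-0.2,0.8,0],"rotation":[0,0,0],"fingers":0},{"xyz":[-0.2,0.8,0],"rotation":[0,0,0],"fingers":0},{"xyz":[-0.15,0.63,0],"rotation":[0,0,0],"fingers":0},{"xyz":[0,0,0],"rotation":[0,0,0],"fingers":0}]'
python3 -m inch '[{"xyz":[0,0,0],"rotation":[0,0,0],"fingers":0}]'
python3 - <<'E'
from h import *
need([.418,.083,.104],-5)
E
```

```text
time_s: 46.12
position: [0.4166, 0.0819, 0.1902]
tool_rot: [-180.0, -0.0, -5.2]
wrist_force: [0.9, -0.1, -1.0]
width: 0.007
grip_force: 0.0
time_s: 46.25
position: [0.4179, 0.084, 0.1903]
tool_rot: [-180.0, -0.1, -5.2]
wrist_force: [0.1, -0.1, 0.2]
width: 0.006
grip_force: 0.0
t 46.25 pos [0.4179 0.084  0.1903] rot [-1.7996e+02 -6.0000e-02 -5.1700e+00] need [1.000e-03 2.000e-02 1.725e+00]
  rotvec/45 [-0.001 -0.001 -0.004]
```

```bash

python3 -m inch '[{"xyz":[0,0,0.8],"rotation":[0,0,0],"fingers":0},{"xyz":[0,0,0.9],"rotation":[0,0,0],"fingers":0},{"xyz":[0,0,0],"rotation":[0,0,0],"fingers":0},{"xyz":[0.1,0,0],"rotation":[0,0,0],"fingers":0},{"xyz":[0.08,0,0],"rotation":[0,0,0],"fingers":0},{"xyz":[0.08,0,0],"rotation":[0,0,0],"fingers":0},{"xyz":[0.1,0,0],"rotation":[0,0,0],"fingers":0},{"xyz":[0.12,0,0],"rotation":[0,0,0],"fingers":0}]'
python3 -m inch '[{"xyz":[0.14,0,0],"rotation":[0,0,0],"fingers":0},{"xyz":[0.16,0,0],"rotation":[0,0,0],"fingers":0},{"xyz":[0.18,0,0],"rotation":[0,0,0],"fingers":0},{"xyz":[0.2,0,0],"rotation":[0,0,0],"fingers":0},{"xyz":[0.2,0,0],"rotation":[0,0,0],"fingers":0},{"xyz":[0.2,0,0],"rotation":[0,0,0],"fingers":0},{"xyz":[0.2,0,0],"rotation":[0,0,0],"fingers":0},{"xyz":[0.2,0,0],"rotation":[0,0,0],"fingers":0}]'
python3 -m inch '[{"xyz":[0.2,0,0],"rotation":[0,0,0],"fingers":0},{"xyz":[0.2,0,0],"rotation":[0,0,0],"fingers":0},{"xyz":[0.15,0,0],"rotation":[0,0,0],"fingers":0},{"xyz":[0.1,0,0],"rotation":[0,0,0],"fingers":0},{"xyz":[0.08,0,0],"rotation":[0,0,0],"fingers":0},{"xyz":[0.05,0,0],"rotation":[0,0,0],"fingers":0},{"xyz":[0,0,0],"rotation":[0,0,0],"fingers":0}]'
```

```text
time_s: 47.25
position: [0.4416, 0.0817, 0.105]
tool_rot: [-180.0, -0.0, -5.3]
wrist_force: [-1.3, 0.4, 0.7]
width: 0.004
grip_force: 0.9
time_s: 48.25
position: [0.5156, 0.0749, 0.1046]
tool_rot: [180.0, 0.0, -5.3]
wrist_force: [-1.9, 0.5, 0.9]
width: 0.008
grip_force: 1.1
time_s: 49.12
position: [0.5542, 0.0715, 0.1048]
tool_rot: [-180.0, -0.0, -5.3]
wrist_force: [-0.1, -0.4, -0.5]
width: 0.006
grip_force: 0.0
```

```bash

python3 -m inch '[{"xyz":[0.05,0,0],"rotation":[0,0,0],"fingers":0},{"xyz":[0.05,0,0],"rotation":[0,0,0],"fingers":0},{"xyz":[0,0,0],"rotation":[0,0,0],"fingers":0}]'
python3 -m inch '[{"xyz":[0.05,0,0],"rotation":[0,0,0],"fingers":0},{"xyz":[0,0,0],"rotation":[0,0,0],"fingers":0}]'
python3 -m inch '[{"xyz":[0.03,0,0],"rotation":[0,0,0],"fingers":0},{"xyz":[0,0,0],"rotation":[0,0,0],"fingers":0}]'
```

```text
time_s: 49.5
position: [0.5592, 0.071, 0.1048]
tool_rot: [-180.0, -0.0, -5.3]
wrist_force: [-0.8, 0.8, 0.6]
width: 0.005
grip_force: 0.3
time_s: 49.75
position: [0.5595, 0.0706, 0.1044]
tool_rot: [180.0, 0.2, -5.3]
wrist_force: [-8.7, 4.2, 5.3]
width: 0.006
grip_force: 4.7
time_s: 50.0
position: [0.5597, 0.0706, 0.1043]
tool_rot: [179.9, 0.3, -5.3]
wrist_force: [-14.7, 7.7, 10.4]
width: 0.008
grip_force: 7.8
```

The tray is home. I back off, lift, and turn for the lever.

```bash

python3 -m inch '[{"xyz":[-0.4,0,0],"rotation":[0,0,0],"fingers":0},{"xyz":[-0.8,0,0],"rotation":[0,0,0],"fingers":0},{"xyz":[-0.8,0,-0.4],"rotation":[0,0,0],"fingers":0},{"xyz":[0,0,-1],"rotation":[0,0,0.2],"fingers":0},{"xyz":[0,0,-1],"rotation":[0,0,0.2],"fingers":0},{"xyz":[0,0,-1],"rotation":[0,0,0.2],"fingers":0},{"xyz":[0,0,-1],"rotation":[0,0,0.2],"fingers":0},{"xyz":[0,0,-1],"rotation":[0,0,0.2],"fingers":0}]'
python3 -m inch '[{"xyz":[0,0,-1],"rotation":[0,0,0.2],"fingers":0},{"xyz":[0,0,0],"rotation":[0,0,0.2],"fingers":0},{"xyz":[0,0,0],"rotation":[0,0,0.2],"fingers":0},{"xyz":[0,0,0],"rotation":[0,0,0.2],"fingers":0},{"xyz":[0,0,0],"rotation":[0,0,0.2],"fingers":0},{"xyz":[0,0,0],"rotation":[0,0,0],"fingers":0}]'
python3 - <<'E'
from h import *
need([.44,-.178,.43],-95.2)
need([.5415,-.178,.43],-95.2)
E
```

```text
time_s: 51.0
position: [0.4631, 0.0795, 0.3769]
tool_rot: [-179.9, -0.0, -50.6]
wrist_force: [0.9, 0.7, -0.7]
width: 0.004
grip_force: 0.0
time_s: 51.75
position: [0.4633, 0.0797, 0.4249]
tool_rot: [-180.0, 0.0, -95.2]
wrist_force: [0.0, 0.2, 0.4]
width: 0.003
grip_force: 0.0
t 51.75 pos [0.4633 0.0797 0.4249] rot [-1.7996e+02  2.0000e-02 -9.5200e+01] need [ 5.174e+00 -3.000e-03 -1.030e-01]
  rotvec/45 [-0.001  0.    -0.   ]
t 51.75 pos [0.4633 0.0797 0.4249] rot [-1.7996e+02  2.0000e-02 -9.5200e+01] need [ 4.99  -2.025 -0.102]
  rotvec/45 [-0.001  0.    -0.   ]
```

```bash

python3 -m inch '[{"xyz":[0.4,0,-0.1],"rotation":[0,0,0],"fingers":0},{"xyz":[0.77,0,0],"rotation":[0,0,0],"fingers":0},{"xyz":[0.77,0,0],"rotation":[0,0,0],"fingers":0},{"xyz":[0.77,0,0],"rotation":[0,0,0],"fingers":0},{"xyz":[0.77,0,0],"rotation":[0,0,0],"fingers":0},{"xyz":[0.77,-0.7,0],"rotation":[0,0,0],"fingers":0},{"xyz":[0.77,-0.7,0],"rotation":[0,0,0],"fingers":0},{"xyz":[0,-0.62,0],"rotation":[0,0,0],"fingers":0}]'
python3 -m inch '[{"xyz":[0,0,0],"rotation":[0,0,0],"fingers":0},{"xyz":[0,0,0],"rotation":[0,0,0],"fingers":0}]'
python3 - <<'E'
from h import *
need([.5415,-.178,.398],-95.2)
E
```

```text
time_s: 52.75
position: [0.541, -0.183, 0.4298]
tool_rot: [180.0, -0.0, -95.3]
wrist_force: [-0.4, 0.8, 0.6]
width: 0.003
grip_force: 0.0
time_s: 53.0
position: [0.5403, -0.18, 0.4297]
tool_rot: [180.0, -0.0, -95.2]
wrist_force: [0.6, 0.5, 0.5]
width: 0.004
grip_force: 0.0
t 53.0 pos [ 0.5403 -0.18    0.4297] rot [ 1.7998e+02 -1.0000e-02 -9.5190e+01] need [-0.041 -0.021  0.635]
  rotvec/45 [ 0. -0.  0.]
```

```bash

python3 -m inch '[{"xyz":[0,0,0.3],"rotation":[0,0,0],"fingers":0},{"xyz":[0,0,0.33],"rotation":[0,0,0],"fingers":0},{"xyz":[0,0.04,0.15],"rotation":[0,0,0],"fingers":0},{"xyz":[0,0.14,0.24],"rotation":[0,0,0],"fingers":0},{"xyz":[0,0.15,0.28],"rotation":[0,0,0],"fingers":0},{"xyz":[0,0.12,0.31],"rotation":[0,0,0],"fingers":0},{"xyz":[0,0.1,0.31],"rotation":[0,0,0],"fingers":0}]'
python3 -m inch '[{"xyz":[0,0.06,0.32],"rotation":[0,0,0],"fingers":0},{"xyz":[0,0.05,0.33],"rotation":[0,0,0],"fingers":0},{"xyz":[0,0,0.33],"rotation":[0,0,0],"fingers":0},{"xyz":[0,0,0.33],"rotation":[0,0,0],"fingers":0},{"xyz":[0,-0.05,0.32],"rotation":[0,0,0],"fingers":0},{"xyz":[0,-0.06,0.32],"rotation":[0,0,0],"fingers":0}]'
python3 -m inch '[{"xyz":[0,-0.1,0.3],"rotation":[0,0,0],"fingers":0},{"xyz":[0,-0.1,0.2],"rotation":[0,0,0],"fingers":0},{"xyz":[0,0,0],"rotation":[0,0,0],"fingers":0}]'
```

```text
time_s: 53.88
position: [0.5114, -0.177, 0.3338]
tool_rot: [179.9, -0.0, -95.2]
wrist_force: [-7.2, 1.6, 9.2]
width: 0.008
grip_force: 4.5
time_s: 54.62
position: [0.5113, -0.177, 0.2358]
tool_rot: [179.8, -0.0, -95.2]
wrist_force: [-6.8, -0.2, 9.8]
width: 0.005
grip_force: 5.0
time_s: 55.0
position: [0.5215, -0.1779, 0.2102]
tool_rot: [179.8, -0.0, -95.2]
wrist_force: [-4.6, -0.2, 6.9]
width: 0.003
grip_force: 3.3
```

```bash

python3 -m inch '[{"xyz":[0,-0.02,0.06],"rotation":[0,0,0],"fingers":0},{"xyz":[0,0,0],"rotation":[0,0,0],"fingers":0}]'
python3 -m inch '[{"xyz":[0,-0.02,0.06],"rotation":[0,0,0],"fingers":0},{"xyz":[0,0,0],"rotation":[0,0,0],"fingers":0}]'
python3 -m inch '[{"xyz":[0,0,0.03],"rotation":[0,0,0],"fingers":0},{"xyz":[0,0,0],"rotation":[0,0,0],"fingers":0}]'
```

```text
time_s: 55.25
position: [0.5227, -0.178, 0.208]
tool_rot: [179.9, -0.0, -95.2]
wrist_force: [-5.1, 0.8, 7.2]
width: 0.008
grip_force: 3.7
time_s: 55.5
position: [0.5238, -0.1781, 0.2052]
tool_rot: [179.9, -0.0, -95.2]
wrist_force: [-4.1, 0.2, 7.1]
width: 0.002
grip_force: 3.9
time_s: 55.75
position: [0.524, -0.1781, 0.2046]
tool_rot: [179.9, -0.0, -95.2]
wrist_force: [-6.7, 0.9, 14.3]
width: 0.003
grip_force: 7.1
```

```bash

python3 -m inch '[{"xyz":[0,0,0.04],"rotation":[0,0,0],"fingers":0},{"xyz":[0,0,0],"rotation":[0,0,0],"fingers":0},{"xyz":[0,0,0],"rotation":[0,0,0],"fingers":0}]'
python3 -m inch '[{"xyz":[0,0.1,-0.3],"rotation":[0,0,0],"fingers":0},{"xyz":[0,0.1,-0.4],"rotation":[0,0,0],"fingers":0},{"xyz":[0,0.1,-0.5],"rotation":[0,0,0],"fingers":0},{"xyz":[0,0,-0.5],"rotation":[0,0,0],"fingers":0},{"xyz":[0,0,-0.5],"rotation":[0,0,0],"fingers":0},{"xyz":[0,0,-0.5],"rotation":[0,0,0],"fingers":0},{"xyz":[0,-0.1,-0.5],"rotation":[0,0,0],"fingers":0},{"xyz":[0,-0.1,-0.5],"rotation":[0,0,0],"fingers":0}]'
python3 -m inch '[{"xyz":[0,-0.1,-0.5],"rotation":[0,0,0],"fingers":0},{"xyz":[0,0,-0.5],"rotation":[0,0,0],"fingers":0},{"xyz":[0,0.6,0],"rotation":[0,0,0],"fingers":0},{"xyz":[0,0.8,0],"rotation":[0,0,0],"fingers":0},{"xyz":[0,0.4,0],"rotation":[0,0,0],"fingers":0},{"xyz":[0,0,0],"rotation":[0,0,0],"fingers":0}]'
python3 - <<'E'
from h import *
t=robot.snapshot("top"); s=robot.snapshot("scene")
cv2.imwrite("pics/t12.png",t["color"]);cv2.imwrite("pics/s12.png",s["color"])
# lever grip: black pixels near expected rest location in both views
for n,c in(("top",t),("scene",s)):
    q=px(c,[.542,-.167,.316]).round().astype(int); print(n,q,c["color"][q[1]-2:q[1]+3,q[0]-2:q[0]+3].mean(), "was",cv2.imread(f"pics/{n}0.png")[q[1]-2:q[1]+3,q[0]-2:q[0]+3].mean())
need([.476,.08,.42],-5.2)
E
```

```text
time_s: 56.12
position: [0.5241, -0.1781, 0.2041]
tool_rot: [180.0, -0.1, -95.2]
wrist_force: [-11.2, 4.6, 24.3]
width: 0.004
grip_force: 12.5
time_s: 57.12
position: [0.52, -0.1773, 0.3871]
tool_rot: [180.0, 0.0, -95.2]
wrist_force: [0.8, 0.7, 0.6]
width: 0.003
grip_force: 0.0
time_s: 57.88
position: [0.4345, -0.1696, 0.4372]
tool_rot: [-179.9, 0.0, -95.2]
wrist_force: [-0.0, -0.0, -0.3]
width: 0.001
grip_force: 0.0
top [343 190] 56.986666666666665 was 27.426666666666666
scene [174 183] 10.693333333333333 was 10.653333333333334
t 57.98 pos [ 0.4359 -0.1697  0.4367] rot [-179.97    0.    -95.23] need [-5.046 -0.342  0.334]
  rotvec/45 [-1.000e-03 -1.000e-03 -2.001e+00]
```

The lever reached its stop (24 N at z=0.204) and sprang back up. Next I hook the tray out again.

```bash

python3 -m inch '[{"xyz":[-0.35,0,0.1],"rotation":[0,0,0],"fingers":0},{"xyz":[-0.78,-0.05,0.2],"rotation":[0,0,0],"fingers":0},{"xyz":[-0.78,-0.05,0.2],"rotation":[0,0,0],"fingers":0},{"xyz":[-0.78,-0.05,0.3],"rotation":[0,0,0],"fingers":0},{"xyz":[-0.78,-0.05,0.3],"rotation":[0,0,0],"fingers":0},{"xyz":[-0.78,-0.05,0.3],"rotation":[0,0,0],"fingers":0},{"xyz":[-0.78,-0.05,0.3],"rotation":[0,0,0],"fingers":0},{"xyz":[0,0,0.5],"rotation":[0,0,-0.2],"fingers":0}]'
python3 -m inch '[{"xyz":[0,0,0.5],"rotation":[0,0,-0.2],"fingers":0},{"xyz":[0,0,0.5],"rotation":[0,0,-0.2],"fingers":0},{"xyz":[0,0,0.5],"rotation":[0,0,-0.2],"fingers":0},{"xyz":[0,0,0],"rotation":[0,0,-0.2],"fingers":0},{"xyz":[0,0,0],"rotation":[0,0,-0.2],"fingers":0},{"xyz":[0,0,0],"rotation":[0,0,-0.2],"fingers":0},{"xyz":[0,0,0],"rotation":[0,0,-0.2],"fingers":0},{"xyz":[0,0,0],"rotation":[0,0,-0.2],"fingers":0}]'
python3 -m inch '[{"xyz":[0,0,0],"rotation":[0,0,-0.2],"fingers":0},{"xyz":[0,0,0],"rotation":[0,0,0],"fingers":0}]'
python3 - <<'E'
from h import *
need([.594,.067,.16],-5.2)
E
```

```text
time_s: 58.98
position: [0.4751, 0.082, 0.3257]
tool_rot: [-180.0, -0.0, -86.0]
wrist_force: [-0.1, 0.5, -0.5]
width: 0.005
grip_force: 0.0
time_s: 59.98
position: [0.4743, 0.0796, 0.2509]
tool_rot: [179.9, 0.1, -14.0]
wrist_force: [0.2, -0.1, 0.6]
width: 0.004
grip_force: 0.0
time_s: 60.22
position: [0.4742, 0.0795, 0.251]
tool_rot: [180.0, 0.1, -5.3]
wrist_force: [0.2, -0.2, 0.6]
width: 0.004
grip_force: 0.0
t 60.23 pos [0.4742 0.0795 0.251 ] rot [ 1.7995e+02  5.0000e-02 -5.3100e+00] need [2.411 0.027 1.818]
  rotvec/45 [ 0.001  0.001 -0.003]
```

```bash

python3 -m inch '[{"xyz":[0.6,0,0.3],"rotation":[0,0,0],"fingers":0},{"xyz":[0.7,0,0.4],"rotation":[0,0,0],"fingers":0},{"xyz":[0.7,0,0.5],"rotation":[0,0,0],"fingers":0},{"xyz":[0.4,0.02,0.6],"rotation":[0,0,0],"fingers":0},{"xyz":[0,0,0.5],"rotation":[0,0,0],"fingers":0},{"xyz":[0,0,0.6],"rotation":[0,0,0],"fingers":0},{"xyz":[0,0,0.05],"rotation":[0,0,0],"fingers":0},{"xyz":[0,0,0],"rotation":[0,0,0],"fingers":0}]'
python3 -m inch '[{"xyz":[-0.1,0,0],"rotation":[0,0,0],"fingers":0},{"xyz":[-0.1,0,0],"rotation":[0,0,0],"fingers":0},{"xyz":[-0.1,0,0],"rotation":[0,0,0],"fingers":0},{"xyz":[-0.1,0,0],"rotation":[0,0,0],"fingers":0},{"xyz":[-0.15,0,0],"rotation":[0,0,0],"fingers":0},{"xyz":[-0.2,0,0],"rotation":[0,0,0],"fingers":0},{"xyz":[-0.2,0,0],"rotation":[0,0,0],"fingers":0},{"xyz":[-0.2,0,0],"rotation":[0,0,0],"fingers":0}]'
python3 -m inch '[{"xyz":[-0.2,0,0],"rotation":[0,0,0],"fingers":0},{"xyz":[-0.2,0,0],"rotation":[0,0,0],"fingers":0},{"xyz":[-0.2,0,0],"rotation":[0,0,0],"fingers":0},{"xyz":[-0.2,0,0],"rotation":[0,0,0],"fingers":0},{"xyz":[-0.2,0,0],"rotation":[0,0,0],"fingers":0},{"xyz":[-0.15,0,0],"rotation":[0,0,0],"fingers":0},{"xyz":[-0.1,0,0],"rotation":[0,0,0],"fingers":0},{"xyz":[0,0,0],"rotation":[0,0,0],"fingers":0}]'
python3 - <<'E'
from h import *
need([.462,.0785,.104],-5.2)
E
```

```text
time_s: 61.22
position: [0.5936, 0.0674, 0.1045]
tool_rot: [180.0, -0.0, -5.3]
wrist_force: [-0.9, 1.0, 0.3]
width: 0.002
grip_force: 0.0
time_s: 62.22
position: [0.5351, 0.0726, 0.1042]
tool_rot: [180.0, 0.0, -5.3]
wrist_force: [1.9, 0.9, 1.1]
width: 0.006
grip_force: 1.1
time_s: 63.22
position: [0.4728, 0.078, 0.104]
tool_rot: [180.0, 0.1, -5.3]
wrist_force: [-0.3, -0.1, -0.7]
width: 0.004
grip_force: 0.0
t 63.23 pos [0.4728 0.078  0.104 ] rot [ 1.7996e+02  7.0000e-02 -5.2600e+00] need [-0.216  0.01  -0.   ]
  rotvec/45 [ 0.001  0.002 -0.001]
```

```bash

python3 -m inch '[{"xyz":[-0.1,0,0],"rotation":[0,0,0],"fingers":0},{"xyz":[-0.08,0,0],"rotation":[0,0,0],"fingers":0},{"xyz":[-0.04,0,0],"rotation":[0,0,0],"fingers":0},{"xyz":[0,0,0],"rotation":[0,0,0],"fingers":0}]'
python3 -m inch '[{"xyz":[-0.02,0,0],"rotation":[0,0,0],"fingers":0},{"xyz":[0,0,0],"rotation":[0,0,0],"fingers":0}]'
python3 -m inch '[{"xyz":[0.24,0,0],"rotation":[0,0,0],"fingers":0},{"xyz":[0,0,-0.4],"rotation":[0,0,0],"fingers":0},{"xyz":[0,0,-0.9],"rotation":[0,0,0],"fingers":0},{"xyz":[0,0,-0.9],"rotation":[0,0,0],"fingers":70},{"xyz":[-0.1,0.6,-0.4],"rotation":[0,0,0],"fingers":70},{"xyz":[-0.2,0.9,0],"rotation":[0,0,0],"fingers":70},{"xyz":[-0.2,0.9,0],"rotation":[0,0,0],"fingers":70},{"xyz":[-0.2,0.9,0],"rotation":[0,0,0],"fingers":70}]'
python3 -m inch '[{"xyz":[-0.2,0.9,0],"rotation":[0,0,0],"fingers":70},{"xyz":[0,0.9,0],"rotation":[0,0,0],"fingers":70},{"xyz":[0,0,0],"rotation":[0,0,0.2],"fingers":70},{"xyz":[0,0,0],"rotation":[0,0,0.2],"fingers":70},{"xyz":[0,0,0],"rotation":[0,0,0.2],"fingers":70},{"xyz":[0,0,0],"rotation":[0,0,0.18],"fingers":70},{"xyz":[0,0,0],"rotation":[0,0,0],"fingers":70}]'
python3 - <<'E'
from h import *
t=robot.snapshot("top"); s=robot.snapshot("scene"); crop(t,190,110,320,235,4.6,"pics/t13.png")
cv2.imwrite("pics/t13r.png",t["color"])
for b in brown(t,.05,amin=15): print("top",b) if .45<b[3][0]<.6 else 0
for b in brown(s,.05,amin=15): print("sc",b) if .45<b[3][0]<.65 else 0
need([.54,0,.19],-40)
E
```

```text
time_s: 63.72
position: [0.4623, 0.0792, 0.1041]
tool_rot: [180.0, 0.0, -5.3]
wrist_force: [-0.8, -0.4, 0.0]
width: 0.005
grip_force: 0.0
time_s: 63.98
position: [0.4617, 0.0794, 0.1042]
tool_rot: [180.0, -0.0, -5.3]
wrist_force: [1.1, -1.1, 0.3]
width: 0.01
grip_force: 0.6
time_s: 64.97
position: [0.4236, -0.0841, 0.2346]
tool_rot: [-180.0, -0.0, -5.2]
wrist_force: [1.3, -0.3, 0.1]
width: 0.51
grip_force: 0.0
time_s: 65.85
position: [0.4058, -0.1718, 0.2343]
tool_rot: [180.0, 0.0, -40.3]
wrist_force: [1.0, -0.0, 0.1]
width: 0.797
grip_force: 0.0
top (np.int32(449), [37, 155, 18, 36], [45.7, 174.4], [0.5967, 0.7307])
sc (np.int32(62), [279, 216, 20, 7], [288.2, 220.2], [0.5714, 0.141])
sc (np.int32(69), [231, 221, 20, 8], [240.4, 225.4], [0.558, -0.0068])
sc (np.int32(25), [254, 220, 6, 7], [255.9, 223.6], [0.5618, 0.041])
t 65.95 pos [ 0.4057 -0.1717  0.2342] rot [ 1.800e+02  1.000e-02 -4.018e+01] need [-0.163 -4.357  0.884]
  rotvec/45 [ 0.     0.    -0.004]
```

```bash
python3 - <<'E'
from h import *
t=robot.snapshot("top"); s=robot.snapshot("scene")
P=lambda x,y,z:pt(t,190+x/7-.43,150+y/7-.43,z)[:2].round(4)
print("lids",P(243,320,.091),P(420,333,.091),P(578,371,.091)); print("front",P(252,393,.024),P(418,417,.024),P(575,449,.024))
# lid centroid now in scene for c: gray level profile above brown
u,v=240,225
print(s["color"][v-30:v+8,u].tolist())
print([px(s,[.545,-.003,z]).round(1).tolist() for z in(.024,.083,.091)], px(s,[.575,-.004,.083]),px(s,[.515,-.004,.083]))
E
```

```text
lids [0.5568 0.1454] [0.556  0.0675] [ 0.5436 -0.0025]
front [0.5368 0.145 ] [0.5306 0.0677] [ 0.5204 -0.0053]
[[135, 142, 139], [80, 85, 82], [80, 84, 82], [80, 84, 82], [131, 137, 134], [128, 134, 132], [134, 139, 137], [133, 140, 137], [130, 136, 133], [133, 140, 137], [133, 139, 136], [133, 141, 137], [135, 141, 138], [110, 116, 111], [87, 92, 85], [85, 89, 83], [85, 88, 82], [87, 90, 84], [86, 89, 84], [86, 90, 84], [88, 91, 84], [87, 91, 85], [89, 91, 85], [87, 91, 85], [90, 94, 87], [88, 92, 87], [89, 93, 88], [87, 91, 86], [89, 92, 87], [90, 93, 87], [74, 77, 71], [32, 47, 60], [23, 40, 54], [51, 52, 49], [62, 63, 57], [62, 62, 58], [63, 62, 57], [62, 63, 58]]
[[241.1, 225.4], [240.4, 216.3], [240.3, 215.0]] [241.95439644 225.01947049] [238.21832025 207.94378835]
```

```bash

python3 -m inch '[{"xyz":[0.3,-0.5,0],"rotation":[0,0,0],"fingers":70},{"xyz":[0.2,-0.8,0],"rotation":[0,0,0],"fingers":70},{"xyz":[0.1,-0.8,0],"rotation":[0,0,0],"fingers":70},{"xyz":[0,-0.8,0],"rotation":[0,0,0],"fingers":70},{"xyz":[0,-0.8,0],"rotation":[0,0,0],"fingers":70},{"xyz":[0,-0.4,0.4],"rotation":[0,0,0],"fingers":70},{"xyz":[0,0,0],"rotation":[0,0,0],"fingers":70},{"xyz":[0,0,0],"rotation":[0,0,0],"fingers":70}]'
python3 - <<'E'
from h import *
need([.546,-.004,.19],-40)
E
```

```text
time_s: 67.05
position: [0.5608, -0.035, 0.2143]
tool_rot: [180.0, 0.0, -40.3]
wrist_force: [0.8, -0.1, 0.7]
width: 0.797
grip_force: 0.0
t 67.05 pos [ 0.5608 -0.035   0.2143] rot [ 1.7997e+02  1.0000e-02 -4.0300e+01] need [-0.627 -0.282  0.487]
  rotvec/45 [ 0.001  0.    -0.007]
```

```bash

python3 -m inch '[{"xyz":[-0.31,-0.14,0],"rotation":[0,0,0],"fingers":70},{"xyz":[-0.32,-0.14,0],"rotation":[0,0,0],"fingers":70},{"xyz":[0,0,0.5],"rotation":[0,0,0],"fingers":70},{"xyz":[0,0,0.5],"rotation":[0,0,0],"fingers":70},{"xyz":[0,0,0.5],"rotation":[0,0,0],"fingers":70},{"xyz":[0,0,0.46],"rotation":[0,0,0],"fingers":70},{"xyz":[0,0,0],"rotation":[0,0,0],"fingers":70}]'
python3 -m inch '[{"xyz":[0,0,0],"rotation":[0,0,0],"fingers":40},{"xyz":[0,0,0],"rotation":[0,0,0],"fingers":40},{"xyz":[0,0,0],"rotation":[0,0,0],"fingers":40},{"xyz":[0,0,0],"rotation":[0,0,0],"fingers":40}]'
```

```text
time_s: 67.92
position: [0.5448, -0.0034, 0.1154]
tool_rot: [179.9, 0.1, -40.3]
wrist_force: [-0.4, 0.1, -0.3]
width: 0.8
grip_force: 0.0
time_s: 68.42
position: [0.5468, -0.0033, 0.1174]
tool_rot: [-179.9, -0.1, -40.3]
wrist_force: [-1.3, 2.6, 6.8]
width: 0.676
grip_force: 30.0
```

```bash

python3 -m inch '[{"xyz":[0,0,-0.3],"rotation":[0,0,0],"fingers":40},{"xyz":[0,0,-0.8],"rotation":[0,0,0],"fingers":40},{"xyz":[0,0,-0.8],"rotation":[0,0,0],"fingers":40},{"xyz":[-0.4,0.4,-0.5],"rotation":[0,0,0],"fingers":40},{"xyz":[-0.5,0.6,0],"rotation":[0,0,0],"fingers":40},{"xyz":[-0.5,0.6,0],"rotation":[0,0,0],"fingers":40},{"xyz":[0,0.4,0],"rotation":[0,0,-0.18],"fingers":40},{"xyz":[0,0,0],"rotation":[0,0,-0.18],"fingers":40}]'
python3 -m inch '[{"xyz":[0,0,0],"rotation":[0,0,-0.18],"fingers":40},{"xyz":[0,0,0],"rotation":[0,0,-0.18],"fingers":40},{"xyz":[0,0,0],"rotation":[0,0,0],"fingers":40},{"xyz":[0,0,0],"rotation":[0,0,0],"fingers":40}]'
python3 - <<'E'
from h import *
need([.43,-.22,.24],-7.9);need([.47,-.37,.24],-7.9)
E
```

```text
time_s: 69.42
position: [0.4266, -0.0354, 0.2373]
tool_rot: [-179.9, -0.0, -23.9]
wrist_force: [0.7, -0.3, -1.3]
width: 0.681
grip_force: 30.0
time_s: 69.92
position: [0.4279, -0.0346, 0.2366]
tool_rot: [-180.0, -0.0, -8.1]
wrist_force: [-0.5, -0.1, -1.6]
width: 0.678
grip_force: 30.0
t 69.92 pos [ 0.4279 -0.0346  0.2366] rot [-1.7999e+02 -2.0000e-02 -8.1400e+00] need [ 0.566  3.665 -0.069]
  rotvec/45 [-0.    -0.    -0.005]
t 69.92 pos [ 0.4279 -0.0346  0.2366] rot [-1.7999e+02 -2.0000e-02 -8.1400e+00] need [ 1.783  6.521 -0.07 ]
  rotvec/45 [-0.    -0.    -0.005]
```

```bash

python3 -m inch '[{"xyz":[0.06,0.35,0],"rotation":[0,0,0],"fingers":40},{"xyz":[0.12,0.8,0],"rotation":[0,0,0],"fingers":40},{"xyz":[0.12,0.8,0],"rotation":[0,0,0],"fingers":40},{"xyz":[0.12,0.8,0],"rotation":[0,0,0],"fingers":40},{"xyz":[0.14,0.8,0],"rotation":[0,0,0],"fingers":40},{"xyz":[0.3,0.8,0],"rotation":[0,0,0],"fingers":40},{"xyz":[0.4,0.8,0],"rotation":[0,0,0],"fingers":40},{"xyz":[0.4,0.8,0],"rotation":[0,0,0],"fingers":40}]'
python3 -m inch '[{"xyz":[0.12,0.57,0],"rotation":[0,0,0],"fingers":40},{"xyz":[0,0,0],"rotation":[0,0,0],"fingers":40},{"xyz":[0,0,0],"rotation":[0,0,0],"fingers":40}]'
python3 - <<'E'
from h import *
s=robot.snapshot("scene"); t=robot.snapshot("top")
a=cv2.convertScaleAbs(s["color"],alpha=1.4); b=cv2.convertScaleAbs(t["color"][80:350,150:500],alpha=1.4)
im=np.hstack([a[0:300,0:400],cv2.resize(b,(389,300))]); cv2.imwrite("pics/j14.png",im)
need([.5764,-.3836,.2],-7.9); print(robot.sense()["q"].round(1))
E
```

```text
time_s: 70.92
position: [0.4693, -0.3422, 0.2363]
tool_rot: [180.0, 0.0, -8.1]
wrist_force: [0.6, 0.3, -0.4]
width: 0.677
grip_force: 30.0
time_s: 71.3
position: [0.4707, -0.3695, 0.2359]
tool_rot: [-180.0, 0.0, -8.1]
wrist_force: [0.0, -0.1, -1.1]
width: 0.679
grip_force: 30.0
t 71.4 pos [ 0.471  -0.369   0.2364] rot [-179.99   -0.     -7.96] need [ 2.129 -0.004  0.727]
  rotvec/45 [-0.    -0.    -0.001]
[-19.4  15.8 -13.8  -0.  -60.4 101.4]
```

View pics/j14.png

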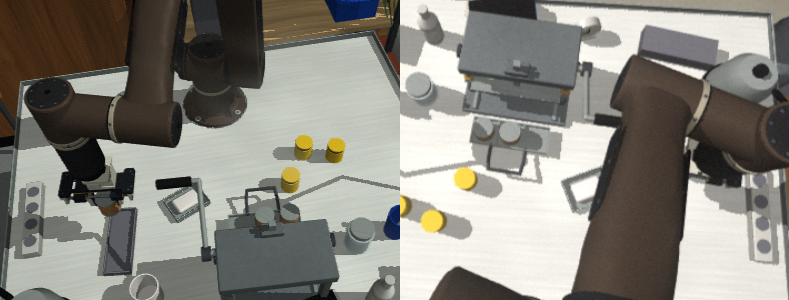

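The far-side view shows the pot held over the case at (112,200), and the arm's lateral link reaching over towards the lever grip (175,183). I check the link heights before going lower.

```bash
python3 - <<'E'
from h import *
t=robot.snapshot("top"); s=robot.snapshot("scene")
p=robot.sense()["position"]
for z in(.236,.3,.35,.4,.45,.5,.55): print(z,px(s,[p[0],p[1],z]).round(),px(t,[p[0],p[1],z]).round(),"joint-img",((px(t,[p[0],p[1],z])-[150,80])*389/350).round())
for z in(.35,.4,.45,.5): print("elbow end",z,pt(s,160,118,z).round(3))
E
```

```text
0.236 [102. 191.] [413. 228.] joint-img [292. 164.]
0.3 [ 94. 178.] [423. 225.] joint-img [304. 161.]
0.35 [ 88. 167.] [433. 222.] joint-img [314. 157.]
0.4 [ 82. 155.] [443. 218.] joint-img [326. 154.]
0.45 [ 75. 142.] [455. 215.] joint-img [339. 150.]
0.5 [ 67. 128.] [468. 210.] joint-img [354. 145.]
0.55 [ 59. 113.] [484. 206.] joint-img [371. 140.]
elbow end 0.35 [ 0.347 -0.177  0.35 ]
elbow end 0.4 [ 0.393 -0.172  0.4  ]
elbow end 0.45 [ 0.439 -0.168  0.45 ]
elbow end 0.5 [ 0.484 -0.163  0.5  ]
```

The link's underside should stay at about 0.345–0.36 with the pot on the case floor, above the grip top at 0.329. Placing the first pot at the far slot.

```bash

python3 -m inch '[{"xyz":[0.43,0,0],"rotation":[0,0,0],"fingers":40},{"xyz":[0.6,0,0],"rotation":[0,0,0],"fingers":40},{"xyz":[0.6,0,0],"rotation":[0,0,0],"fingers":40},{"xyz":[0.5,0,0.2],"rotation":[0,0,0],"fingers":40},{"xyz":[0,0,0.5],"rotation":[0,0,0],"fingers":40},{"xyz":[0,0,0.5],"rotation":[0,0,0],"fingers":40},{"xyz":[0,0,0],"rotation":[0,0,0],"fingers":40},{"xyz":[0,0,0],"rotation":[0,0,0],"fingers":40}]'
python3 - <<'E'
from h import *
need([.5764,-.3836,.115],-7.9)
s=robot.snapshot("scene"); t=robot.snapshot("top")
for b in brown(s,.11,amin=20): print(b[0],b[2:]) if .4<b[3][0]<.75 else 0
# case outline: purple-grey mask
E
```

```text
time_s: 72.5
position: [0.5771, -0.3845, 0.1775]
tool_rot: [180.0, -0.1, -7.9]
wrist_force: [-0.6, 0.0, -1.3]
width: 0.677
grip_force: 30.0
t 72.5 pos [ 0.5771 -0.3845  0.1775] rot [ 1.7996e+02 -7.0000e-02 -7.9200e+00] need [-0.018 -0.016  1.25 ]
  rotvec/45 [ 0.001 -0.002 -0.   ]
64 ([288.1, 220.2], [0.6019, 0.1297])
28 ([256.9, 222.8], [0.5912, 0.0383])
168 ([112.3, 252.7], [0.5984, -0.3789])
```

```bash

python3 -m inch '[{"xyz":[0,0,0.5],"rotation":[0,0,0],"fingers":40},{"xyz":[0,0,0.5],"rotation":[0,0,0],"fingers":40},{"xyz":[0,0,0.25],"rotation":[0,0,0],"fingers":40},{"xyz":[0,0,0.1],"rotation":[0,0,0],"fingers":40},{"xyz":[0,0,0],"rotation":[0,0,0],"fingers":40}]'
python3 -m inch '[{"xyz":[0,0,0.1],"rotation":[0,0,0],"fingers":40},{"xyz":[0,0,0],"rotation":[0,0,0],"fingers":40}]'
python3 -m inch '[{"xyz":[0,0,0.06],"rotation":[0,0,0],"fingers":40},{"xyz":[0,0,0],"rotation":[0,0,0],"fingers":40}]'
```

```text
time_s: 73.22
position: [0.5768, -0.3847, 0.1093]
tool_rot: [180.0, -0.0, -8.0]
wrist_force: [-0.7, -0.4, -1.5]
width: 0.679
grip_force: 30.0
time_s: 73.47
position: [0.5765, -0.3845, 0.1038]
tool_rot: [-180.0, -0.0, -8.0]
wrist_force: [0.4, 0.6, -2.2]
width: 0.682
grip_force: 30.0
time_s: 73.72
position: [0.5764, -0.3844, 0.1005]
tool_rot: [-180.0, 0.0, -8.0]
wrist_force: [0.2, -0.4, -1.7]
width: 0.682
grip_force: 30.0
```

```bash

python3 -m inch '[{"xyz":[0,0,0.05],"rotation":[0,0,0],"fingers":40},{"xyz":[0,0,0],"rotation":[0,0,0],"fingers":40}]'
python3 -m inch '[{"xyz":[0,0,0.03],"rotation":[0,0,0],"fingers":40},{"xyz":[0,0,0],"rotation":[0,0,0],"fingers":40}]'
```

```text
time_s: 73.97
position: [0.5767, -0.3846, 0.0985]
tool_rot: [180.0, -0.0, -7.9]
wrist_force: [-1.3, 0.0, 1.5]
width: 0.68
grip_force: 30.0
time_s: 74.22
position: [0.5767, -0.3846, 0.0984]
tool_rot: [180.0, -0.1, -7.9]
wrist_force: [-3.6, 2.6, 10.9]
width: 0.673
grip_force: 30.0
```

Set down on the case floor. Release, return, and fetch pot a from the left bay.

```bash

python3 -m inch '[{"xyz":[0,0,0],"rotation":[0,0,0],"fingers":76},{"xyz":[0,0,0],"rotation":[0,0,0],"fingers":76},{"xyz":[0,0,0],"rotation":[0,0,0],"fingers":76},{"xyz":[0,0,-0.3],"rotation":[0,0,0],"fingers":76},{"xyz":[0,0,-0.8],"rotation":[0,0,0],"fingers":76},{"xyz":[0,0,-0.8],"rotation":[0,0,0],"fingers":70},{"xyz":[-0.4,0,-0.8],"rotation":[0,0,0],"fingers":70},{"xyz":[-0.8,0,0],"rotation":[0,0,0],"fingers":70}]'
python3 -m inch '[{"xyz":[-0.9,0,0],"rotation":[0,0,0],"fingers":70},{"xyz":[-0.4,-0.5,0],"rotation":[0,0,0],"fingers":70},{"xyz":[-0.2,-0.9,0],"rotation":[0,0,0],"fingers":70},{"xyz":[-0.2,-0.9,0],"rotation":[0,0,0],"fingers":70},{"xyz":[-0.2,-0.9,0],"rotation":[0,0,0],"fingers":70},{"xyz":[-0.2,-0.9,0],"rotation":[0,0,0],"fingers":70},{"xyz":[0,-0.9,0],"rotation":[0,0,0],"fingers":70},{"xyz":[0,-0.9,0],"rotation":[0,0,0],"fingers":70}]'
python3 -m inch '[{"xyz":[0,-0.9,0],"rotation":[0,0,0],"fingers":70},{"xyz":[0,-0.9,0],"rotation":[0,0,0],"fingers":70},{"xyz":[0,-0.9,0],"rotation":[0,0,0],"fingers":70},{"xyz":[0,0,0],"rotation":[0,0,-0.21],"fingers":70},{"xyz":[0,0,0],"rotation":[0,0,-0.21],"fingers":70},{"xyz":[0,0,0],"rotation":[0,0,-0.21],"fingers":70},{"xyz":[0,0,0],"rotation":[0,0,-0.21],"fingers":70},{"xyz":[0,0,0],"rotation":[0,0,0],"fingers":70}]'
python3 - <<'E'
from h import *
t=robot.snapshot("top"); s=robot.snapshot("scene")
for b in brown(s,.054,amin=15): print(b[0],b[2:]) if .4<b[3][0]<.75 else 0
for b in brown(t,.05,amin=15): print("top",b[0],b[2:]) if .4<b[3][0]<.65 else 0
need([.5595,.146,.19],30)
E
```

```text
time_s: 75.22
position: [0.5189, -0.377, 0.2364]
tool_rot: [179.8, -0.4, -7.9]
wrist_force: [-0.7, 0.2, -1.2]
width: 0.797
grip_force: 0.0
time_s: 76.22
position: [0.4541, -0.068, 0.2331]
tool_rot: [-180.0, -0.1, -7.9]
wrist_force: [-0.4, -0.6, 0.1]
width: 0.798
grip_force: 0.0
time_s: 77.22
position: [0.4728, 0.0643, 0.2326]
tool_rot: [180.0, -0.1, 29.8]
wrist_force: [-1.2, 0.0, -0.3]
width: 0.801
grip_force: 0.0
65 ([287.8, 220.0], [0.5725, 0.139])
25 ([257.0, 222.9], [0.5624, 0.0444])
178 ([120.3, 262.5], [0.6058, -0.3714])
top 445 ([45.7, 174.5], [0.5963, 0.7308])
top 109 ([384.1, 206.1], [0.5636, -0.3572])
t 77.33 pos [0.4727 0.0643 0.2323] rot [ 1.800e+02 -5.000e-02  2.963e+01] need [ 2.316 -0.563  0.848]
  rotvec/45 [ 0.    -0.001 -0.008]
```

```bash

python3 -m inch '[{"xyz":[0.4,-0.1,0],"rotation":[0,0,-0.008],"fingers":70},{"xyz":[0.7,-0.16,0],"rotation":[0,0,0],"fingers":70},{"xyz":[0.7,-0.16,0],"rotation":[0,0,0],"fingers":70},{"xyz":[0.5,-0.14,0.4],"rotation":[0,0,0],"fingers":70},{"xyz":[0,0,0.4],"rotation":[0,0,0],"fingers":70},{"xyz":[0,0,0],"rotation":[0,0,0],"fingers":70},{"xyz":[0,0,0],"rotation":[0,0,0],"fingers":70}]'
python3 - <<'E'
from h import *
need([.5595,.146,.1165],30)
E
```

```text
time_s: 78.2
position: [0.5586, 0.1465, 0.1923]
tool_rot: [180.0, -0.0, 30.2]
wrist_force: [0.4, 0.3, 0.5]
width: 0.796
grip_force: 0.0
t 78.2 pos [0.5586 0.1465 0.1923] rot [ 1.7998e+02 -3.0000e-02  3.0180e+01] need [0.01  0.017 1.517]
  rotvec/45 [ 0.    -0.001  0.004]
```

```bash

python3 -m inch '[{"xyz":[0.01,0.02,0.5],"rotation":[0,0,0],"fingers":70},{"xyz":[0,0,0.6],"rotation":[0,0,0],"fingers":70},{"xyz":[0,0,0.42],"rotation":[0,0,0],"fingers":70},{"xyz":[0,0,0],"rotation":[0,0,0],"fingers":70},{"xyz":[0,0,0],"rotation":[0,0,0],"fingers":40},{"xyz":[0,0,0],"rotation":[0,0,0],"fingers":40},{"xyz":[0,0,0],"rotation":[0,0,0],"fingers":40},{"xyz":[0,0,0],"rotation":[0,0,0],"fingers":40}]'
python3 -m inch '[{"xyz":[0,0,-0.3],"rotation":[0,0,0],"fingers":40},{"xyz":[0,0,-0.8],"rotation":[0,0,0],"fingers":40},{"xyz":[0,0,-0.8],"rotation":[0,0,0],"fingers":40},{"xyz":[-0.4,0.2,-0.5],"rotation":[0,0,0],"fingers":40},{"xyz":[-0.7,0.5,0],"rotation":[0,0,0],"fingers":40},{"xyz":[-0.7,0.6,0],"rotation":[0,0,0],"fingers":40},{"xyz":[-0.7,0.6,0],"rotation":[0,0,0],"fingers":40},{"xyz":[-0.4,0.3,0],"rotation":[0,0,0],"fingers":40}]'
python3 -m inch '[{"xyz":[0,0,0],"rotation":[0,0,0.21],"fingers":40},{"xyz":[0,0,0],"rotation":[0,0,0.21],"fingers":40},{"xyz":[0,0,0],"rotation":[0,0,0.21],"fingers":40},{"xyz":[0,0,0],"rotation":[0,0,0.21],"fingers":40},{"xyz":[0,0,0],"rotation":[0,0,0],"fingers":40}]'
python3 - <<'E'
from h import *
need([.43,-.0346,.237],-7.9);need([.47,-.37,.237],-7.9)
E
```

```text
time_s: 79.2
position: [0.5598, 0.146, 0.1173]
tool_rot: [180.0, -0.2, 30.2]
wrist_force: [-1.3, -0.0, 6.3]
width: 0.681
grip_force: 30.0
time_s: 80.2
position: [0.4878, -0.0241, 0.2367]
tool_rot: [-180.0, -0.0, 30.1]
wrist_force: [1.3, 0.1, -2.3]
width: 0.68
grip_force: 30.0
time_s: 80.82
position: [0.4888, -0.0225, 0.2364]
tool_rot: [-180.0, -0.0, -7.5]
wrist_force: [-0.2, 0.8, -1.5]
width: 0.677
grip_force: 30.0
t 80.83 pos [ 0.4888 -0.0225  0.2364] rot [-1.7998e+02 -3.0000e-02 -7.5400e+00] need [-1.135  0.395 -0.012]
  rotvec/45 [-0.001 -0.001  0.008]
t 80.83 pos [ 0.4888 -0.0225  0.2364] rot [-1.7998e+02 -3.0000e-02 -7.5400e+00] need [ 0.539  6.94  -0.014]
  rotvec/45 [-0.001 -0.001  0.008]
```

```bash

python3 -m inch '[{"xyz":[-0.5,0.1,0],"rotation":[0,0,0.008],"fingers":40},{"xyz":[-0.6,0.3,0],"rotation":[0,0,0],"fingers":40},{"xyz":[0.06,0.6,0],"rotation":[0,0,0],"fingers":40},{"xyz":[0.12,0.8,0],"rotation":[0,0,0],"fingers":40},{"xyz":[0.12,0.8,0],"rotation":[0,0,0],"fingers":40},{"xyz":[0.12,0.8,0],"rotation":[0,0,0],"fingers":40},{"xyz":[0.14,0.8,0],"rotation":[0,0,0],"fingers":40},{"xyz":[0.3,0.8,0],"rotation":[0,0,0],"fingers":40}]'
python3 -m inch '[{"xyz":[0.4,0.8,0],"rotation":[0,0,0],"fingers":40},{"xyz":[0.4,0.8,0],"rotation":[0,0,0],"fingers":40},{"xyz":[0.4,0.4,0.4],"rotation":[0,0,0],"fingers":40},{"xyz":[0.4,0,0.4],"rotation":[0,0,0],"fingers":40},{"xyz":[0,0,0],"rotation":[0,0,0],"fingers":40},{"xyz":[0,0,0],"rotation":[0,0,0],"fingers":40}]'
python3 - <<'E'
from h import *
need([.5094,-.3752,.16],-7.9)
E
```

```text
time_s: 81.82
position: [0.4421, -0.2698, 0.2364]
tool_rot: [-180.0, -0.0, -7.7]
wrist_force: [1.0, 0.4, -0.2]
width: 0.679
grip_force: 30.0
time_s: 82.58
position: [0.5077, -0.3785, 0.1962]
tool_rot: [180.0, 0.0, -7.8]
wrist_force: [-0.6, 0.1, -0.3]
width: 0.68
grip_force: 30.0
t 82.58 pos [ 0.5077 -0.3785  0.1962] rot [ 1.80e+02  1.00e-02 -7.82e+00] need [ 0.025 -0.07   0.724]
  rotvec/45 [0.    0.    0.002]
```

```bash

python3 -m inch '[{"xyz":[0.02,-0.07,0.3],"rotation":[0,0,0],"fingers":40},{"xyz":[0,0,0.4],"rotation":[0,0,0],"fingers":40},{"xyz":[0,0,0],"rotation":[0,0,0],"fingers":40}]'
python3 - <<'E'
from h import *
s=robot.snapshot("scene")
hsv=cv2.cvtColor(cv2.GaussianBlur(s["color"],(3,3),0),cv2.COLOR_BGR2HSV)
for b in brown(s,.03,amin=15): print(b) if b[2][0]<160 and b[2][1]>160 else 0
need([.5094,-.3752,.0985],-7.9)
for c,z0 in(((.5767,-.3846),.005),((.5094,-.3752),.0665)):
    print([px(s,[*c,z0+z]).round(1).tolist() for z in(0,.03,.052)], px(s,[c[0],c[1]+.03,z0+.03]).round(1),px(s,[c[0],c[1]-.03,z0+.03]).round(1))
E
```

```text
time_s: 82.95
position: [0.5082, -0.3744, 0.1593]
tool_rot: [-179.9, 0.2, -7.9]
wrist_force: [-0.7, 0.9, -0.7]
width: 0.68
grip_force: 30.0
(np.int32(166), [105, 227, 21, 13], [116.1, 233.5], [0.4946, -0.3847])
(np.int32(177), [107, 252, 23, 18], [120.2, 262.4], [0.594, -0.3769])
t 83.0 pos [ 0.5089 -0.3749  0.1604] rot [-1.7999e+02  6.0000e-02 -7.9200e+00] need [0.012 0.005 1.238]
  rotvec/45 [-0.     0.001 -0.   ]
[[119.5, 261.0], [116.9, 257.0], [115.0, 253.9]] [127.1 255. ] [106.7 258.9]
[[116.3, 231.7], [113.6, 227.1], [111.6, 223.6]] [123.9 225.2] [103.3 229. ]
```

```bash

python3 -m inch '[{"xyz":[-0.02,0,0.5],"rotation":[0,0,0],"fingers":40},{"xyz":[0,0,0.4],"rotation":[0,0,0],"fingers":40},{"xyz":[0,0,0.15],"rotation":[0,0,0],"fingers":40},{"xyz":[0,0,0.1],"rotation":[0,0,0],"fingers":40},{"xyz":[0,0,0],"rotation":[0,0,0],"fingers":40}]'
python3 -m inch '[{"xyz":[0,0,0.08],"rotation":[0,0,0],"fingers":40},{"xyz":[0,0,0],"rotation":[0,0,0],"fingers":40}]'
python3 -m inch '[{"xyz":[0,0,0.03],"rotation":[0,0,0],"fingers":40},{"xyz":[0,0,0],"rotation":[0,0,0],"fingers":40}]'
```

```text
time_s: 83.62
position: [0.5086, -0.3753, 0.1037]
tool_rot: [180.0, -0.0, -8.0]
wrist_force: [0.0, -0.8, -1.7]
width: 0.677
grip_force: 30.0
time_s: 83.88
position: [0.5083, -0.3751, 0.0993]
tool_rot: [-180.0, -0.0, -8.0]
wrist_force: [0.1, -0.6, -0.9]
width: 0.679
grip_force: 30.0
time_s: 84.12
position: [0.5085, -0.3753, 0.0984]
tool_rot: [180.0, -0.0, -7.9]
wrist_force: [-1.6, 0.4, 4.7]
width: 0.682
grip_force: 30.0
```

```bash

python3 -m inch '[{"xyz":[0,0,0],"rotation":[0,0,0],"fingers":76},{"xyz":[0,0,0],"rotation":[0,0,0],"fingers":76},{"xyz":[0,0,0],"rotation":[0,0,0],"fingers":76},{"xyz":[0,0,-0.3],"rotation":[0,0,0],"fingers":76},{"xyz":[0,0,-0.8],"rotation":[0,0,0],"fingers":76},{"xyz":[0,0,-0.8],"rotation":[0,0,0],"fingers":80},{"xyz":[-0.4,0,-0.8],"rotation":[0,0,0],"fingers":80},{"xyz":[-0.7,-0.3,0],"rotation":[0,0,0],"fingers":80}]'
python3 -m inch '[{"xyz":[-0.5,-0.8,0],"rotation":[0,0,0],"fingers":80},{"xyz":[-0.2,-0.9,0],"rotation":[0,0,0],"fingers":80},{"xyz":[-0.2,-0.9,0],"rotation":[0,0,0],"fingers":80},{"xyz":[-0.2,-0.9,0],"rotation":[0,0,0],"fingers":80},{"xyz":[-0.1,-0.9,0],"rotation":[0,0,0],"fingers":80},{"xyz":[0,-0.9,0],"rotation":[0,0,0],"fingers":80},{"xyz":[0.3,-0.9,0],"rotation":[0,0,0],"fingers":80},{"xyz":[0.4,-0.9,0],"rotation":[0,0,0],"fingers":80}]'
python3 -m inch '[{"xyz":[0.5,-0.8,0],"rotation":[0,0,0],"fingers":80},{"xyz":[0.5,-0.8,0],"rotation":[0,0,0],"fingers":80},{"xyz":[0,0,0],"rotation":[0,0,0],"fingers":80},{"xyz":[0,0,0],"rotation":[0,0,0],"fingers":80}]'
python3 - <<'E'
from h import *
s=robot.snapshot("scene")
for b in brown(s,.03,amin=15): print(b) if b[2][1]>160 and b[2][0]<340 else 0
need([.557,.069,.19],-7.9)
E
```

```text
time_s: 85.12
position: [0.4576, -0.3539, 0.2372]
tool_rot: [179.9, -0.4, -8.0]
wrist_force: [1.0, 0.2, -0.6]
width: 0.914
grip_force: 0.0
time_s: 86.12
position: [0.4808, 0.0039, 0.2343]
tool_rot: [-179.9, -0.1, -7.9]
wrist_force: [0.7, -0.6, 0.7]
width: 0.914
grip_force: 0.0
time_s: 86.62
position: [0.5406, 0.0746, 0.2331]
tool_rot: [180.0, 0.0, -7.9]
wrist_force: [-0.3, -0.3, -0.8]
width: 0.913
grip_force: 0.0
(np.int32(27), [255, 219, 6, 7], [256.9, 222.9], [0.5496, 0.0465])
(np.int32(139), [110, 231, 21, 17], [123.6, 240.3], [0.5228, -0.3634])
(np.int32(177), [107, 252, 23, 18], [120.3, 262.5], [0.5941, -0.3768])
t 86.67 pos [0.5405 0.0742 0.2331] rot [-179.99   -0.     -7.97] need [0.342 0.058 0.863]
  rotvec/45 [-0.    -0.    -0.002]
```

```bash

python3 -m inch '[{"xyz":[0.34,0.06,0.4],"rotation":[0,0,0],"fingers":80},{"xyz":[0,0,0.5],"rotation":[0,0,0],"fingers":80},{"xyz":[0,0,0.6],"rotation":[0,0,0],"fingers":80},{"xyz":[0,0,0.6],"rotation":[0,0,0],"fingers":80},{"xyz":[0,0,0.22],"rotation":[0,0,0],"fingers":80},{"xyz":[0,0,0],"rotation":[0,0,0],"fingers":80}]'
python3 -m inch '[{"xyz":[0,0,0],"rotation":[0,0,0],"fingers":40},{"xyz":[0,0,0],"rotation":[0,0,0],"fingers":40},{"xyz":[0,0,0],"rotation":[0,0,0],"fingers":40},{"xyz":[0,0,0],"rotation":[0,0,0],"fingers":40}]'
python3 -m inch '[{"xyz":[0,0,-0.3],"rotation":[0,0,0],"fingers":40},{"xyz":[0,0,-0.8],"rotation":[0,0,0],"fingers":40},{"xyz":[0,0,-0.8],"rotation":[0,0,0],"fingers":40},{"xyz":[-0.4,0.1,-0.5],"rotation":[0,0,0],"fingers":40},{"xyz":[-0.7,0.4,0],"rotation":[0,0,0],"fingers":40},{"xyz":[-0.7,0.6,0],"rotation":[0,0,0],"fingers":40},{"xyz":[-0.7,0.8,0],"rotation":[0,0,0],"fingers":40},{"xyz":[-0.2,0.8,0],"rotation":[0,0,0],"fingers":40}]'
python3 - <<'E'
from h import *
need([.44,-.34,.237],-7.9)
E
```

```text
time_s: 87.42
position: [0.5572, 0.0688, 0.1169]
tool_rot: [180.0, 0.0, -8.0]
wrist_force: [1.0, 0.4, 0.4]
width: 0.913
grip_force: 0.0
time_s: 87.92
position: [0.5578, 0.0695, 0.1176]
tool_rot: [-180.0, -0.1, -7.9]
wrist_force: [-2.3, 0.4, 6.7]
width: 0.678
grip_force: 30.0
time_s: 88.92
position: [0.4028, -0.0465, 0.2375]
tool_rot: [-180.0, -0.0, -7.9]
wrist_force: [1.7, 0.3, -0.8]
width: 0.682
grip_force: 30.0
t 88.92 pos [ 0.4028 -0.0465  0.2375] rot [-1.7995e+02 -4.0000e-02 -7.8700e+00] need [1.542 5.712 0.006]
  rotvec/45 [-0.001 -0.001  0.001]
```

```bash

python3 -m inch '[{"xyz":[0.2,0.4,0],"rotation":[0,0,0],"fingers":40},{"xyz":[0.2,0.8,0],"rotation":[0,0,0],"fingers":40},{"xyz":[0.2,0.8,0],"rotation":[0,0,0],"fingers":40},{"xyz":[0.2,0.8,0],"rotation":[0,0,0],"fingers":40},{"xyz":[0.2,0.8,0],"rotation":[0,0,0],"fingers":40},{"xyz":[0.2,0.8,0],"rotation":[0,0,0],"fingers":40},{"xyz":[0.2,0.8,0],"rotation":[0,0,0],"fingers":40},{"xyz":[0.2,0.8,0.4],"rotation":[0,0,0],"fingers":40}]'
python3 -m inch '[{"xyz":[0,0.2,0.4],"rotation":[0,0,0],"fingers":40},{"xyz":[0,0,0.4],"rotation":[0,0,0],"fingers":40},{"xyz":[0,0,0],"rotation":[0,0,0],"fingers":40},{"xyz":[0,0,0],"rotation":[0,0,0],"fingers":40}]'
python3 - <<'E'
from h import *
need([.440,-.3655,.16],-7.9)
s=robot.snapshot("scene"); z0=robot.sense()["position"][2]-.0935
for b in brown(s,.03,amin=15): print(b) if b[2][1]>150 and b[2][0]<160 else 0
p=robot.sense()["position"]
print(px(s,[p[0],p[1],z0+.03]), px(s,[.5085,-.3753,.035]))
E
```

```text
time_s: 89.92
position: [0.4435, -0.3557, 0.2187]
tool_rot: [179.9, -0.2, -7.9]
wrist_force: [1.1, -0.5, -1.4]
width: 0.68
grip_force: 30.0
time_s: 90.42
position: [0.4417, -0.3639, 0.1779]
tool_rot: [180.0, -0.1, -7.9]
wrist_force: [0.6, -0.2, -1.0]
width: 0.675
grip_force: 30.0
t 90.42 pos [ 0.4417 -0.3639  0.1779] rot [ 1.7997e+02 -6.0000e-02 -7.9300e+00] need [-0.03   0.037  0.357]
  rotvec/45 [ 0.001 -0.001 -0.001]
(np.int32(174), [105, 202, 22, 14], [116.7, 209.3], [0.4082, -0.3792])
(np.int32(136), [110, 231, 21, 17], [123.6, 240.3], [0.523, -0.3635])
(np.int32(178), [107, 252, 23, 18], [120.3, 262.5], [0.5941, -0.3769])
[114.90514827 203.90697272] [119.0014255  236.16246753]
```

```bash

python3 -m inch '[{"xyz":[-0.05,0.04,0.4],"rotation":[0,0,0],"fingers":40},{"xyz":[0,0,0.5],"rotation":[0,0,0],"fingers":40},{"xyz":[0,0,0.4],"rotation":[0,0,0],"fingers":40},{"xyz":[0,0,0.15],"rotation":[0,0,0],"fingers":40},{"xyz":[0,0,0],"rotation":[0,0,0],"fingers":40}]'
python3 -m inch '[{"xyz":[0,0,0.08],"rotation":[0,0,0],"fingers":40},{"xyz":[0,0,0],"rotation":[0,0,0],"fingers":40}]'
python3 -m inch '[{"xyz":[0,0,0.04],"rotation":[0,0,0],"fingers":40},{"xyz":[0,0,0],"rotation":[0,0,0],"fingers":40}]'
```

```text
time_s: 91.1
position: [0.4389, -0.3654, 0.1047]
tool_rot: [180.0, -0.0, -7.9]
wrist_force: [0.4, -0.1, -0.9]
width: 0.684
grip_force: 30.0
time_s: 91.35
position: [0.4387, -0.3655, 0.1006]
tool_rot: [180.0, -0.0, -8.0]
wrist_force: [-0.3, -0.1, -0.8]
width: 0.68
grip_force: 30.0
time_s: 91.6
position: [0.4387, -0.3655, 0.0986]
tool_rot: [180.0, -0.0, -7.9]
wrist_force: [-0.9, 0.1, 2.0]
width: 0.675
grip_force: 30.0
```

All three pots are in the case. Release, then push the tray home.

```bash

python3 -m inch '[{"xyz":[0,0,0.02],"rotation":[0,0,0],"fingers":76},{"xyz":[0,0,0],"rotation":[0,0,0],"fingers":76},{"xyz":[0,0,0],"rotation":[0,0,0],"fingers":76},{"xyz":[0,0,-0.3],"rotation":[0,0,0],"fingers":76},{"xyz":[0,0,-0.8],"rotation":[0,0,0],"fingers":76},{"xyz":[0,0,-0.8],"rotation":[0,0,0],"fingers":0},{"xyz":[-0.2,-0.4,-0.4],"rotation":[0,0,0],"fingers":0},{"xyz":[-0.2,-0.8,0],"rotation":[0,0,0],"fingers":0}]'
python3 -m inch '[{"xyz":[0,-0.9,0],"rotation":[0,0,0],"fingers":0},{"xyz":[-0.1,-0.9,0],"rotation":[0,0,0],"fingers":0},{"xyz":[-0.2,-0.9,0],"rotation":[0,0,0],"fingers":0},{"xyz":[-0.2,-0.9,0],"rotation":[0,0,0],"fingers":0},{"xyz":[-0.2,-0.9,0],"rotation":[0,0,0],"fingers":0},{"xyz":[-0.2,-0.9,0],"rotation":[0,0,0],"fingers":0},{"xyz":[-0.2,-0.9,0],"rotation":[0,0,-0.06],"fingers":0},{"xyz":[0,-0.9,0],"rotation":[0,0,0],"fingers":0}]'
python3 -m inch '[{"xyz":[0,-0.5,0],"rotation":[0,0,0],"fingers":0},{"xyz":[0,0,0],"rotation":[0,0,0],"fingers":0},{"xyz":[0,0,0],"rotation":[0,0,0],"fingers":0}]'
python3 - <<'E'
from h import *
need([.418,.083,.104],-5.2)
s=robot.snapshot("scene")
for b in brown(s,.03,amin=15): print(b) if b[2][1]>150 and b[2][0]<340 else 0
E
```

```text
time_s: 92.6
position: [0.4278, -0.3037, 0.2151]
tool_rot: [179.9, -0.3, -8.0]
wrist_force: [1.2, 1.3, -0.5]
width: 0.586
grip_force: 0.0
time_s: 93.6
position: [0.4199, 0.0627, 0.2136]
tool_rot: [-179.9, -0.1, -5.2]
wrist_force: [1.2, -0.2, 0.1]
width: 0.006
grip_force: 0.0
time_s: 93.98
position: [0.4224, 0.0858, 0.2127]
tool_rot: [-180.0, -0.0, -5.2]
wrist_force: [0.5, 0.4, 0.9]
width: 0.005
grip_force: 0.0
t 93.97 pos [0.4224 0.0858 0.2127] rot [-1.7998e+02 -2.0000e-02 -5.2400e+00] need [-0.084  0.065  2.174]
  rotvec/45 [-0.    -0.    -0.001]
(np.int32(158), [112, 210, 21, 16], [124.4, 219.3], [0.4499, -0.3572])
(np.int32(138), [110, 231, 21, 17], [123.7, 240.4], [0.5231, -0.3631])
(np.int32(178), [107, 252, 23, 18], [120.3, 262.4], [0.5939, -0.3767])
```

```bash

python3 -m inch '[{"xyz":[-0.08,0.06,0.7],"rotation":[0,0,0],"fingers":0},{"xyz":[0,0,0.8],"rotation":[0,0,0],"fingers":0},{"xyz":[0,0,0.66],"rotation":[0,0,0],"fingers":0},{"xyz":[0,0,0],"rotation":[0,0,0],"fingers":0},{"xyz":[0.1,0,0],"rotation":[0,0,0],"fingers":0},{"xyz":[0.1,0,0],"rotation":[0,0,0],"fingers":0},{"xyz":[0.2,0,0],"rotation":[0,0,0],"fingers":0},{"xyz":[0.3,0,0],"rotation":[0,0,0],"fingers":0}]'
python3 -m inch '[{"xyz":[0.3,0,0],"rotation":[0,0,0],"fingers":0},{"xyz":[0.3,0,0],"rotation":[0,0,0],"fingers":0},{"xyz":[0.3,0,0],"rotation":[0,0,0],"fingers":0},{"xyz":[0.3,0,0],"rotation":[0,0,0],"fingers":0},{"xyz":[0.3,0,0],"rotation":[0,0,0],"fingers":0},{"xyz":[0.3,0,0],"rotation":[0,0,0],"fingers":0},{"xyz":[0.2,0,0],"rotation":[0,0,0],"fingers":0},{"xyz":[0,0,0],"rotation":[0,0,0],"fingers":0}]'
python3 -m inch '[{"xyz":[0.08,0,0],"rotation":[0,0,0],"fingers":0},{"xyz":[0.05,0,0],"rotation":[0,0,0],"fingers":0},{"xyz":[0,0,0],"rotation":[0,0,0],"fingers":0}]'
```

```text
time_s: 95.02
position: [0.4539, 0.0802, 0.1048]
tool_rot: [-180.0, -0.0, -5.2]
wrist_force: [-2.7, 1.1, 2.3]
width: 0.003
grip_force: 1.3
time_s: 96.02
position: [0.5538, 0.0711, 0.1041]
tool_rot: [-180.0, -0.0, -5.3]
wrist_force: [0.7, -0.3, -0.2]
width: 0.007
grip_force: 0.0
time_s: 96.4
position: [0.5591, 0.0704, 0.1042]
tool_rot: [180.0, 0.0, -5.3]
wrist_force: [0.1, -0.2, 0.2]
width: 0.006
grip_force: 0.4
```

```bash

python3 -m inch '[{"xyz":[0.05,0,0],"rotation":[0,0,0],"fingers":0},{"xyz":[0,0,0],"rotation":[0,0,0],"fingers":0}]'
python3 -m inch '[{"xyz":[0.03,0,0],"rotation":[0,0,0],"fingers":0},{"xyz":[0,0,0],"rotation":[0,0,0],"fingers":0}]'
python3 -m inch '[{"xyz":[-0.3,0,0],"rotation":[0,0,0],"fingers":0},{"xyz":[-0.8,0,0],"rotation":[0,0,0],"fingers":0},{"xyz":[-0.8,0,-0.4],"rotation":[0,0,0],"fingers":0},{"xyz":[-0.3,0,-0.9],"rotation":[0,0,0],"fingers":0},{"xyz":[0,0,-0.9],"rotation":[0,0,0],"fingers":0},{"xyz":[0,-0.4,-0.5],"rotation":[0,0,0],"fingers":0},{"xyz":[0,-0.9,0],"rotation":[0,0,0],"fingers":0},{"xyz":[0,-0.9,0],"rotation":[0,0,0],"fingers":0}]'
python3 -m inch '[{"xyz":[0,-0.9,0],"rotation":[0,0,0],"fingers":0},{"xyz":[0,-0.9,0],"rotation":[0,0,0],"fingers":0},{"xyz":[0,-0.9,0],"rotation":[0,0,0],"fingers":0},{"xyz":[0,-0.4,0],"rotation":[0,0,0],"fingers":0},{"xyz":[0,0,0],"rotation":[0,0,0],"fingers":0}]'
python3 - <<'E'
from h import *
t=robot.snapshot("top"); s=robot.snapshot("scene")
d=lambda a,n:cv2.absdiff(cv2.GaussianBlur(a,(3,3),0),cv2.GaussianBlur(cv2.imread(n),(3,3),0)).max(2)
D=d(s["color"],"pics/scene0.png"); T=d(t["color"],"pics/top0.png")
for n,X,z,r in [("mug",(.711,-.30),.05,16),("soap",(.416,-.162),.02,18),("jar",(.669,.333),.06,16),("cup",(.654,.465),.06,14),("y1",(.42,.186),.04,10),("grip",(.542,-.167),.316,10),("handle",(.57,.067),.055,10)]:
    o=[]
    for im,dd in((s,D),(t,T)):
        u,v=px(im,[*X,z]).astype(int); o.append(round(float(dd[v-r:v+r,u-r:u+r].mean()),1))
    print(n,o)
P=[px(t,[*X,.064]) for X in((.5767,-.3846),(.5085,-.3753),(.4387,-.3655))]
hsv=cv2.cvtColor(t["color"],cv2.COLOR_BGR2HSV)
for b in brown(t,.03,amin=10): print(b) if b[2][0]>350 else 0
print(np.round(P,1), robot.sense()["time_s"])
E
```

```text
time_s: 96.65
position: [0.5595, 0.0702, 0.104]
tool_rot: [180.0, 0.2, -5.3]
wrist_force: [-10.9, 4.9, 6.7]
width: 0.003
grip_force: 5.6
time_s: 96.9
position: [0.5597, 0.0701, 0.1039]
tool_rot: [179.9, 0.3, -5.3]
wrist_force: [-16.5, 7.6, 11.2]
width: 0.004
grip_force: 8.7
time_s: 97.9
position: [0.4639, 0.1909, 0.2403]
tool_rot: [-179.9, -0.1, -5.3]
wrist_force: [-0.3, 0.0, 0.1]
width: 0.005
grip_force: 0.0
time_s: 98.52
position: [0.4778, 0.3449, 0.2388]
tool_rot: [180.0, -0.0, -5.2]
wrist_force: [-0.1, -0.2, 0.2]
width: 0.012
grip_force: 0.0
mug [8.6, 10.9]
soap [14.8, 16.1]
jar [9.4, 11.2]
cup [6.6, 17.7]
y1 [23.7, 35.6]
grip [20.8, 8.4]
handle [13.1, 30.9]
(np.int32(107), [379, 196, 15, 18], [383.9, 206.0], [0.5679, -0.3635])
(np.int32(103), [376, 216, 14, 18], [381.0, 226.0], [0.5027, -0.3536])
(np.int32(99), [373, 239, 13, 18], [377.4, 248.4], [0.4313, -0.3416])
[[394.3 201.7]
 [391.7 223.1]
 [388.8 245.6]] 98.625
```

```bash
python3 - <<'E'
from h import *
t=robot.snapshot("top"); s=robot.snapshot("scene")
def cents(im,lo,hi,a):
    m=cv2.inRange(cv2.cvtColor(im,cv2.COLOR_BGR2HSV),np.array(lo),np.array(hi)); n,l,st,c=cv2.connectedComponentsWithStats(m)
    return [(int(st[i][4]),c[i].round(1).tolist()) for i in range(1,n) if st[i][4]>a]
for nm,im in(("scene",s),("top",t)):
    o=cv2.imread(f"pics/{nm}0.png")
    print(nm,"yellow",cents(o,(20,150,60),(35,255,255),60),cents(im["color"],(20,150,60),(35,255,255),60))
    print(nm,"blue",cents(o,(105,120,30),(130,255,255),80),cents(im["color"],(105,120,30),(130,255,255),80))
    u,v=px(im,[.542,-.167,.316]).astype(int)
    for k in(o,im["color"]):
        m=(k[v-15:v+15,u-30:u+30].max(2)<35); ys,xs=np.nonzero(m); print(nm,"grip",len(xs),xs.mean()+u-30,ys.mean()+v-15)
# difference shift by phase correlation of patches
for n,X,z,r in [("mug",(.711,-.30),.05,18),("soap",(.416,-.162),.02,20),("jar",(.669,.333),.06,18),("handle",(.59,.067),.04,18)]:
    for nm,im in(("scene",s),("top",t)):
        u,v=px(im,[*X,z]).astype(int); f=lambda a:cv2.cvtColor(a,cv2.COLOR_BGR2GRAY)[v-r:v+r,u-r:u+r].astype(np.float32)
        print(n,nm,cv2.phaseCorrelate(f(cv2.imread(f"pics/{nm}0.png")),f(im["color"]),cv2.createHanningWindow((2*r,2*r),cv2.CV_32F)))
E
```

```text
scene yellow [(325, [303.7, 146.7]), (324, [335.7, 149.7]), (359, [290.4, 179.3])] [(327, [303.7, 146.6]), (82, [334.9, 158.9]), (85, [288.0, 177.9]), (137, [289.2, 186.9])]
scene blue [(922, [351.9, 8.9]), (4636, [489.0, 134.0]), (678, [397.7, 221.8]), (356, [294.2, 350.2])] [(489, [341.8, 10.8]), (4777, [489.0, 135.6]), (674, [397.6, 221.8]), (365, [293.6, 350.1])]
scene grip 343 173.65014577259475 182.6997084548105
scene grip 349 173.27507163323781 182.64756446991404
top yellow [(294, [208.0, 240.3]), (312, [146.0, 264.7]), (320, [178.8, 278.5])] [(278, [208.2, 240.4]), (305, [145.9, 264.7]), (311, [178.8, 278.4])]
top blue [(4880, [14.7, 114.8]), (246, [126.9, 158.2])] [(4963, [15.2, 114.0]), (395, [129.6, 160.1])]
top grip 333 343.1141141141141 189.19219219219218
top grip 287 342.74564459930315 189.17073170731706
mug scene ((-0.04817788643681098, -0.033449161856292875), 0.9969216993561497)
mug top ((0.07360659081292908, 0.05868520157106971), 0.9361618567764023)
soap scene ((0.051651157972013806, 0.09179442890604506), 0.7607292008399963)
soap top ((-0.12864088189076384, 0.1517531126886631), 0.7904537567496299)
jar scene ((0.0874604392625038, 0.045374431955202965), 0.9746927659452698)
jar top ((-0.1138298268380602, -0.08136002850574897), 0.9043334052886491)
handle scene ((-0.25424803546440344, -0.45367013512254317), 0.9953688000455315)
handle top ((0.45438848588241854, -2.3861778332764167), 0.5996460244979387)
```

```bash
python3 -c "
from station import robot
print(robot.finish_job())"
```

```text
the job is handed in; nothing more can be done
None
```

The job is handed in at about 99 s: all three pots went through the press and stand in the travel case, with the tray fully home, the lever up and no bystander or look-alike seen to move. I did not measure the closed lids directly; I infer they snapped down because the lever reached its stop with all three pots under the platen. On the first tray pull I pushed past the stop and the wrist force reached about 96 N (limit 120 N), which went through the fingers rather than the gripper's body.

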